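# Change over the pots at the keep-warm lamp

## Task

Lift the bare steel pot out from under the warming lamp and set it down gently, upright and wholly on the round cork trivet. Then turn the turntable one click, whichever way brings the blue pot under the lamp, so that it rests clicked in with the blue and white pots still standing in their places on it. Keep every pot upright and leave the other things on the bar where they are.

Things in the scene. Friction and masses are not known exactly. Their poses are not given: they have to be found in the camera images.
- station: Fixed keep-warm stand: drum with a turntable, and a lamp post 203 mm behind the axis, its arm (430 mm high) reaching forward. Origin: turntable axis at bar level; x from the robot's side towards the lamp post, y left, z up. Copper shade, 90 mm across, lower face 322 mm up, hangs over the front place (x = -100 mm): no straight-down access to that pot's handle, so come in tilted from the front.
- lamp_spot (a point): Point on the turntable's upper face (36 mm above the bar) straight below the lamp: the front place, 100 mm in front of the axis. Fixed to the station, does not turn.
- turntable (a joint): Angle (rad) of the wooden turntable, 370 mm across, upper face 36 mm up; 0 at the start, positive counter-clockwise from above, limits +-2.0. Pot places lie 100 mm from the axis. Sprung detents at every quarter turn (0, +-1.571) pull in over 0.05 rad; breaking out takes about 5 to 8 N at a post. The left pot comes to the front at +1.571, the right one at -1.571. The pots stand loosely.
- post_left (a point): Centre of the flat top of an upright round brass post on the turntable, 12 mm thick, 128 mm tall (top 164 mm above the bar), 170 mm from the axis; at the start it is the front left one, half-way between the front and left pots. Turns with the table. There are two more like it at the back.
- post_right (a point): Same, top of the post that is at the front right at the start, half-way between the front and right pots.
- steel_pot: Lidded pot, 100 mm across, 85 mm to the lid's top, about 0.5 kg. Fixed hoop handle over the lid: 12 mm round bar, its level part 68 mm long, centred, axis 125 mm above the underside (34 mm gap to the lid), running along the pot's x axis. Origin: underside centre. Bare steel; starts under the lamp, bar about along the station's x.
- blue_pot: Lidded pot, 100 mm across, 85 mm to the lid's top, about 0.5 kg. Fixed hoop handle over the lid: 12 mm round bar, its level part 68 mm long, centred, axis 125 mm above the underside (34 mm gap to the lid), running along the pot's x axis. Origin: underside centre. Painted blue; starts at the left or right place of the turntable.
- white_pot: Lidded pot, 100 mm across, 85 mm to the lid's top, about 0.5 kg. Fixed hoop handle over the lid: 12 mm round bar, its level part 68 mm long, centred, axis 125 mm above the underside (34 mm gap to the lid), running along the pot's x axis. Origin: underside centre. Painted white; starts across from the blue one, rides on the turntable.
- trivet: Round cork trivet, fixed, 160 mm in diameter, 12 mm thick, on the bar left or right of the stand. Origin: centre of the underside.
- spoon_rest: White ceramic spoon rest, fixed, dish 104 mm across and 12 mm high with a tab, on the bar on the other side of the stand from the trivet. Origin: centre of the dish's underside.
- salt: Bystander: aluminium shaker, 38 mm across, 72 mm tall, origin at the underside's centre.
- pepper: Bystander: dark shaker of the same size, origin at the underside's centre.
- cookie_jar: Bystander: glass jar with steel twist cap, 130 mm across, 170 mm tall, origin at the underside's centre.
Not all that is in view belongs to the job. Leave any green, turquoise or yellow look-alike of the white_pot alone.

How it is judged:
By the outcome, as a careful person would: the job done as asked, in the order asked, and still so for the second after the job is handed in, with the robot touching nothing.
It also fails if it takes over 72 s, if anything falls off the work surface, if the arm or the gripper's body presses on something with over 40 N, if the wrist force passes 120 N, or if a joint passes its speed limit or range.

## Robot

A 6-joint arm with a two-finger parallel gripper is mounted at the origin on the work surface. World frame = base frame: x ahead of the robot, y to its left, z up, the work surface at z = 0. Lengths are in m, angles in rad, forces in N, time in s.
With the tool pointing down it reaches from about 0.275 to 0.75 m from the base axis. Payload 10.2 kg.
Tool frame: the origin (TCP) lies midway between the tips of the shut fingers; the grasp point (between the pads) lies 19 mm behind it (grip_depth is the distance from the TCP to the grasp point, in m); y points along the fingers, z is the direction in which the jaws open and shut, and the axes are right-handed (so a half turn about y gives the same grasp; the last joint's range is limited). The gripper opens to 88 mm and grips with 3 to 60 N. Pads are 18 mm wide; open, the fingers measure 123 mm over their backs; the gripper's body (75 mm by 187 mm) begins 45 mm behind the grasp point.
Start: joints at [-1.389, 0.313, 1.498, -0, 1.331, -0.223], TCP at [0.207, -0.483, 0.239] pointing down, gripper open.
Joint ranges: [-2.94, 2.94], [-0.97, 2.17], [0.19, 2.56], [-1.23, 4.37], [0.02, 3.11], [-2.88, 2.88]. Speed limits (rad/s): [2.39, 2.39, 3.01, 3.14, 3.14, 3.14].

## Interface

Orientations are given as a unit quaternion [w, x, y, z].
In Python, from plant import * gives the robot as it stands.
- The arm moves only by the tool arm_command, never from a script. Its argument "commands" is a list of rows, each an object of numbers: "tx", "ty", "tz": the shift along the tool's x, y, z in m; "rx", "ry", "rz": the turn, a rotation vector about the tool's x, y, z in rad; "grip": the opening, from 0 (shut) to 1 (fully open). A call has 1 to 5 rows; each row shifts and turns the commanded pose from where the row before left it, along the tool's axes as they then stand; what a row does not reach is not made up. A row lasts 1/10 s, in which the tool goes at most 50 mm and 8.59 degrees, less where a joint would pass 70% of its speed; a pose out of reach is approached as far as the arm can. A call is refused whole if a number of a shift passes 0.05 or a number of a turn 0.15, either way. A call with a gripper value outside its range is refused whole. The fingers move at their own pace and stop on an object; "force" is the grip in N (left out, the last holds). Time passes only in rows, so rows that do not move let the fingers close. It gives the time, the measured TCP pose, the force and the opening at its end, in the units of the state.
- read_state(): the state, without advancing time (a new reading comes with each control period).
- read_camera(name): name is "side" or "top" or "wrist"; returns the picture (480x640x3 uint8, red, green, blue); there is no depth.
- camera_model(name): a dict with "mtx" (3x3 intrinsics, pixels), "k1" (the pictures are not rectified: a ray, as slopes to the right and down, at radius r is drawn at 1 + k1 r^2 times it, then the intrinsics apply), "R" (3x3) and "t" (3): a world point X has camera coordinates R X + t; the wrist camera has in their place "hand_eye" (4x4, takes a point from camera to tool coordinates, whose origin is the TCP and whose axes are the tool frame's). Camera axes: x right, y down, z forward; pixel columns grow to the right and rows downward; lengths in m; the calibration is good to about 2 mm. A picture is of the moment at which its call begins: read the wrist's pose just before it. camera_model takes no time and is no camera call.
- close_job(): hands the job in, once; it reports no verdict.
The state is a dict: "clock": time; "qpos": joint angles; "qvel": joint speeds; "tau": joint torques, N m; "position": TCP position; "tcp_rot": TCP orientation; "force": force on the tool from outside, world axes, zero at the start; "wrist_torque": the same for the moment, N m; "width": finger opening in m.
Only numpy, scipy, OpenCV 4.12 (cv2) and the standard library are available. Lean on these libraries where they do the work, as an engineer would, in place of code of your own. Each camera call takes 0.05 s, during which the arm holds its last target.

## Working session

There is one attempt and no reset: what is moved stays moved. The work goes in short steps, Python scripts to look and compute and a tool call to move; the robot and the scene stay as the last step left them, time stands still between calls to the robot, and variables do not carry over. Pictures are saved under pics/ and viewed, and the job is handed in when it is done.

Besides the shell and the picture viewer there is one more tool, called by a JSON object that holds its "name" and its "arguments". arm_command: Moves the arm, as the interface text tells. Its arguments: {"type":"object","properties":{"commands":{"type":"array","items":{"type":"object","properties":{"tx":{"type":"number"},"ty":{"type":"number"},"tz":{"type":"number"},"rx":{"type":"number"},"ry":{"type":"number"},"rz":{"type":"number"},"grip":{"type":"number"}}}},"force":{"type":"number"}},"required":["commands"]}

```bash
ls; mkdir -p pics
python3 - <<'E'
from plant import *
import cv2,numpy as np
np.set_printoptions(precision=4,suppress=True)
s=read_state();print(s)
for n in("side","top","wrist"):
    im=read_camera(n);cv2.imwrite(f"pics/{n}0.png",im[:,:,::-1])
    print(n,camera_model(n))
E
```

```text
pics
{'clock': 0.0, 'qpos': array([-1.3894,  0.3134,  1.4984,  0.    ,  1.331 , -0.2234]), 'qvel': array([ 0.001 , -0.0004,  0.0026,  0.0004,  0.0002, -0.001 ]), 'tau': array([  0.0027, -40.2206, -25.2271,   0.0696,   0.0352,  -0.0001]), 'position': array([ 0.2067, -0.4823,  0.2382]), 'tcp_rot': array([ 0.1421, -0.1421,  0.6931, -0.6922]), 'force': array([ 0.0021,  0.7087, -0.1135]), 'wrist_torque': array([ 0.0441,  0.023 , -0.0761]), 'width': 0.08833004058363511}
side {'mtx': array([[469.0331,   0.    , 325.164 ],
       [  0.    , 469.0331, 233.1031],
       [  0.    ,   0.    ,   1.    ]]), 'k1': -0.10766147767050484, 'R': array([[-0.7147, -0.6993, -0.0151],
       [-0.3357,  0.3618, -0.8697],
       [ 0.6137, -0.6165, -0.4933]]), 't': array([0.3929, 0.2888, 0.913 ])}
top {'mtx': array([[620.8848,   0.    , 326.5972],
       [  0.    , 620.8848, 240.7457],
       [  0.    ,   0.    ,   1.    ]]), 'k1': -0.03203775375379225, 'R': array([[-0.0302, -0.9993, -0.0198],
       [-0.9795,  0.0336, -0.1987],
       [ 0.1993,  0.0134, -0.9799]]), 't': array([0.0438, 0.5457, 1.4898])}
wrist {'mtx': array([[364.0185,   0.    , 315.8576],
       [  0.    , 364.0185, 239.7552],
       [  0.    ,   0.    ,   1.    ]]), 'k1': -0.02877112024231585, 'hand_eye': array([[-0.0004,  0.9467,  0.3221, -0.0836],
       [ 0.0002, -0.3221,  0.9467, -0.1453],
       [ 1.    ,  0.0004, -0.0001,  0.0003],
       [ 0.    ,  0.    ,  0.    ,  1.    ]])}
```

View pics/side0.png

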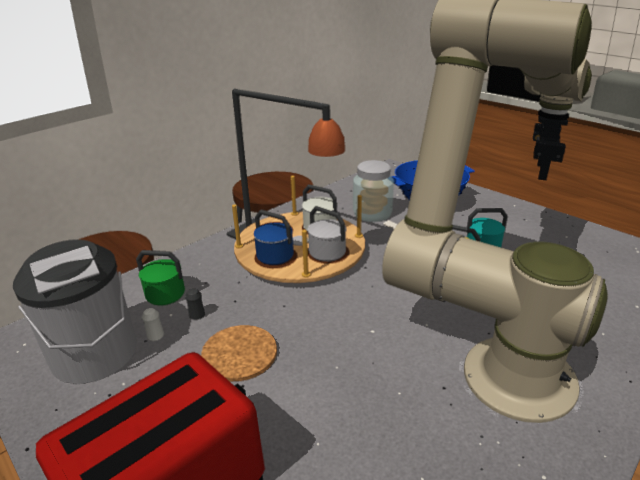

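View pics/top0.png

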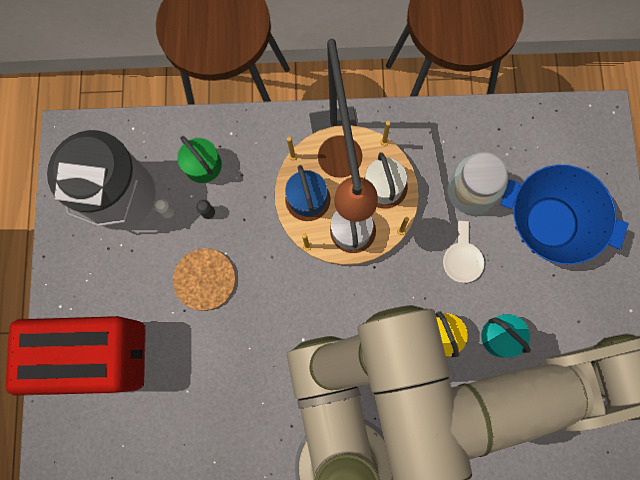

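View pics/wrist0.png

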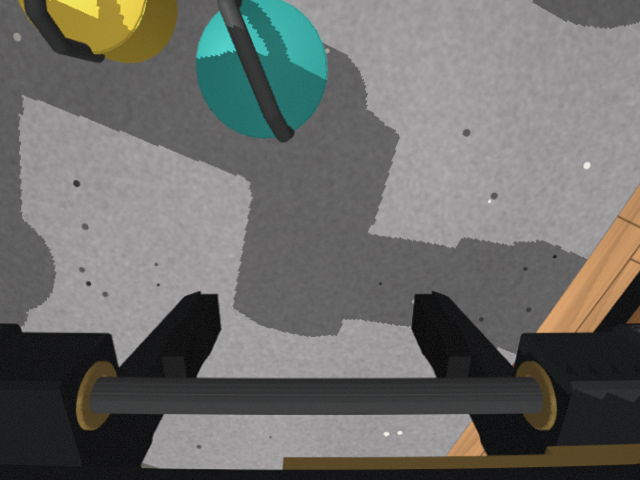

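Candidates are:
- **Steel pot:** bare steel at side (326,240), top (352,230).
- **Look-alikes for the white pot (side (319,205), top (386,180)):** green at top (199,158), yellow at (450,335), turquoise at (505,336).
- **Blue pot:** top (307,193), on the left. The blue colander at (565,215) is not a pot.

The pot to lift is the steel one under the lamp.

```bash
cat > h.py <<'E'
from plant import *
import cv2,numpy as np
from scipy.spatial.transform import Rotation as Rn
np.set_printoptions(precision=4,suppress=True)
def Rq(q): return Rn.from_quat([q[1],q[2],q[3],q[0]]).as_matrix()
def cam(n,s=None):
    m=camera_model(n);K=m['mtx'];D=np.array([m['k1'],0,0,0.])
    if n!='wrist': return K,D,m['R'],m['t']
    s=s or read_state();T=np.eye(4);T[:3,:3]=Rq(s['tcp_rot']);T[:3,3]=s['position']
    Ti=np.linalg.inv(T@m['hand_eye']);return K,D,Ti[:3,:3],Ti[:3,3]
def ray(c,px):
    K,D,R,t=c
    p=cv2.undistortPoints(np.array(px,float).reshape(-1,1,2),K,D).reshape(-1,2)
    d=np.c_[p,np.ones(len(p))]@R   # R^T d
    return -R.T@t,d/np.linalg.norm(d,axis=1)[:,None]
def plane(c,px,z):
    o,d=ray(c,px);return o+d*((z-o[2])/d[:,2])[:,None]
def tri(c1,p1,c2,p2):
    o1,d1=ray(c1,[p1]);o2,d2=ray(c2,[p2]);d1=d1[0];d2=d2[0]
    A=np.c_[d1,-d2];l=np.linalg.lstsq(A,o2-o1,rcond=None)[0]
    a=o1+d1*l[0];b=o2+d2*l[1];return (a+b)/2,np.linalg.norm(a-b)
def proj(c,X):
    K,D,R,t=c
    return cv2.projectPoints(np.array(X,float).reshape(-1,1,3),cv2.Rodrigues(R)[0],t,K,D)[0].reshape(-1,2)
E
python3 - <<'E'
from h import *
t=cv2.imread('pics/top0.png');s=cv2.imread('pics/side0.png')
def crop(im,x,y,w,h,f,n):cv2.imwrite(n,cv2.resize(im[y:y+h,x:x+w],None,fx=f,fy=f,interpolation=cv2.INTER_CUBIC))
crop(t,265,115,160,155,5*.75,'pics/tc.png');crop(s,225,165,160,125,5,'pics/sc.png')
# disc
hsv=cv2.cvtColor(t,cv2.COLOR_BGR2HSV)
c=cam('top')
m=cv2.inRange(hsv,(10,80,90),(25,255,255));m[:115]=0;m[275:]=0;m[:,:260]=0;m[:,440:]=0
ct=max(cv2.findContours(m,0,1)[0],key=cv2.contourArea);hull=cv2.convexHull(ct)[:,0]
P=plane(c,hull,0.036)[:,:2]
A=np.c_[2*P,np.ones(len(P))];x=np.linalg.lstsq(A,(P**2).sum(1),rcond=None)[0]
print('disc',x[:2],np.sqrt(x[2]+x[:2]@x[:2]),np.abs(np.linalg.norm(P-x[:2],axis=1)).min(),np.linalg.norm(P-x[:2],axis=1).max())
m=cv2.inRange(hsv,(8,90,90),(20,255,255));m[:240]=0;m[315:]=0;m[:,:165]=0;m[:,245:]=0
ct=max(cv2.findContours(m,0,1)[0],key=cv2.contourArea);(u,v),r=cv2.minEnclosingCircle(ct);print('trivet px',u,v,r)
P=plane(c,cv2.convexHull(ct)[:,0],0.012)[:,:2]
A=np.c_[2*P,np.ones(len(P))];x=np.linalg.lstsq(A,(P**2).sum(1),rcond=None)[0]
print('trivet',x[:2],np.sqrt(x[2]+x[:2]@x[:2]))
E
```

```text
disc [ 0.685  -0.0264] 0.19199240916193608 0.17391874471276353 0.21672442410224654
trivet px 203.65481567382812 278.87237548828125 31.716428756713867
trivet [0.468  0.3419] 0.07971380149641145
```

View pics/tc.png

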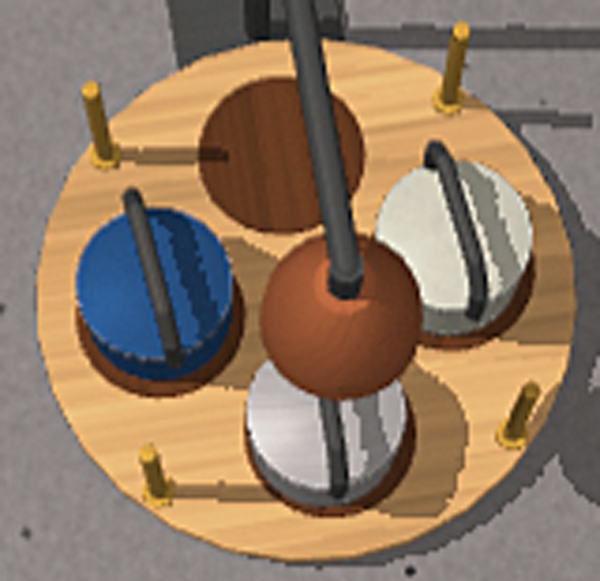

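View pics/sc.png

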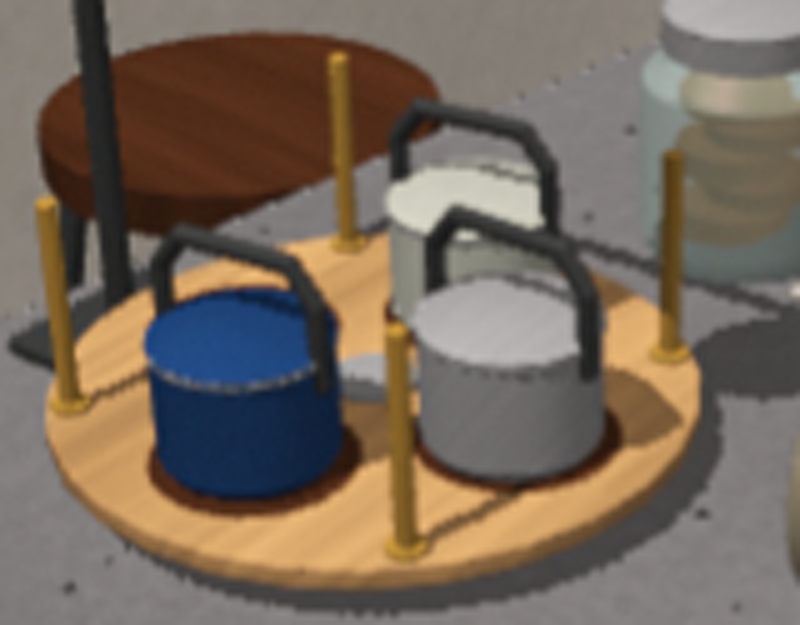

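Run:
```python
from h import *
ct=cam('top');cs=cam('side')
T=lambda x,y:(265+x/3.75,115+y/3.75)
S=lambda x,y:(225+x/5,165+y/5)
pts={'FL':(T(148,451),S(397,328)),'FR':(T(532,388),S(673,153)),'BL':(T(92,88),S(47,203)),'BR':(T(460,28),S(340,57))}
X={}
for k,(a,b) in pts.items():
    X[k],e=tri(ct,a,cs,b);print(k,X[k],e)
P=np.array([X[k][:2] for k in X]);c=P.mean(0);print('axis',c,np.linalg.norm(P-c,axis=1))
ang=[np.arctan2(*(X[k][:2]-c)[::-1]) for k in X];print([np.degrees(a) for a in ang])
exp=[135,-135,45,-45];yaw=np.mean([(np.degrees(a)-e+180)%360-180 for a,e in zip(ang,exp)]);print('yaw',yaw)
y=np.radians(yaw);f=c-0.1*np.array([np.cos(y),np.sin(y)]);print('lamp spot',f)
# steel handle level ends side
print(plane(cs,[S(452,210),S(572,252)],0.161))
# trivet in side
s=cv2.imread('pics/side0.png');h=cv2.cvtColor(s,cv2.COLOR_BGR2HSV)
m=cv2.inRange(h,(8,90,90),(20,255,255));m[:310]=0;m[390:]=0;m[:,:190]=0;m[:,290:]=0
k=max(cv2.findContours(m,0,1)[0],key=cv2.contourArea)
Q=plane(cs,cv2.convexHull(k)[:,0],0.012)[:,:2];A=np.c_[2*Q,np.ones(len(Q))];x=np.linalg.lstsq(A,(Q**2).sum(1),rcond=None)[0]
print('trivet side',x[:2],np.sqrt(x[2]+x[:2]@x[:2]))
st=read_state();print(Rq(st['tcp_rot']))
```

```text
FL [0.5404 0.076  0.1619] 0.0011979426928324516
FR [ 0.5724 -0.163   0.1615] 0.0017348129357939418
BL [0.7799 0.1068 0.1597] 0.0016731040173976338
BR [ 0.8103 -0.1309  0.1614] 0.00019905261281898142
axis [ 0.6757 -0.0278] [0.1706 0.1702 0.1701 0.1696]
[np.float64(142.51848482456455), np.float64(-127.38657538440025), np.float64(52.26943880933942), np.float64(-37.47518190603235)]
yaw 7.481541585867845
lamp spot [ 0.5766 -0.0408]
[[ 0.613  -0.0315  0.161 ]
 [ 0.5343 -0.0392  0.161 ]]
trivet side [0.465 0.346] 0.08099447140315826
[[-0.9192 -0.0002  0.3938]
 [-0.3938  0.0009 -0.9192]
 [-0.0002 -1.     -0.0009]]
```

```bash
cat >> h.py <<'E'
def Rat(a,th):  # azimuth deg, tilt deg (fingers pointing down, tilted towards azimuth a), camera on the robot side
    a,th=np.radians([a,th]);ca,sa,c,s=np.cos(a),np.sin(a),np.cos(th),np.sin(th)
    y=np.array([s*ca,s*sa,-c]);z=np.array([-sa,ca,0]);return np.c_[np.cross(y,z),y,z]
def rows(poses,p=None,R=None):
    """tool-axis rows for a list of (pos,R); rounded, error fed on"""
    if p is None: s=read_state();p=s['position'];R=Rq(s['tcp_rot'])
    for i,(pt,Rt) in enumerate(poses):
        d=np.round(R.T@(pt-p),3);w=np.round(Rn.from_matrix(R.T@Rt).as_rotvec(),2)
        fl='' if abs(d).max()<=.05 and np.linalg.norm(d)<=.05 and np.linalg.norm(w)<.15 else ' !!'
        print(i,{k:float(v) for k,v in zip(('tx','ty','tz','rx','ry','rz'),np.r_[d,w]) if v!=0},fl)
        p=p+R@d;R=R@Rn.from_rotvec(w).as_matrix()
    return p,R
def cyl(p,r,ang,z): return np.array([r*np.cos(np.radians(ang)),r*np.sin(np.radians(ang)),z])
E
python3 - <<'E'
from h import *
s=read_state();p=s['position'];
r0,a0,z0=np.hypot(*p[:2]),np.degrees(np.arctan2(p[1],p[0])),p[2];print(r0,a0,z0)
N=24;L=[]
for i in range(1,N+1):
    u=i/N
    L.append((cyl(0,r0+(0.41-r0)*u,a0+(-5-a0)*u,z0+(.34-z0)*min(1,2*u)),Rat(-156.8+162.8*u,0)))
for i in range(1,6): L.append((cyl(0,.41,-5,.34),Rat(6,8*i)))
print(rows(L))
E
```

```text
0.5248336467423869 -66.80488279896763 0.23833125161118035
0 {'tx': -0.023, 'ty': -0.008, 'tz': -0.005, 'ry': -0.12} 
1 {'tx': -0.024, 'ty': -0.009, 'tz': -0.004, 'ry': -0.12} 
2 {'tx': -0.023, 'ty': -0.008, 'tz': -0.002, 'ry': -0.12} 
3 {'tx': -0.024, 'ty': -0.009, 'ry': -0.11} 
4 {'tx': -0.023, 'ty': -0.008, 'tz': 0.002, 'ry': -0.12} 
5 {'tx': -0.022, 'ty': -0.009, 'tz': 0.003, 'ry': -0.12} 
6 {'tx': -0.023, 'ty': -0.008, 'tz': 0.004, 'ry': -0.12} 
7 {'tx': -0.021, 'ty': -0.009, 'tz': 0.006, 'ry': -0.12} 
8 {'tx': -0.021, 'ty': -0.008, 'tz': 0.008, 'ry': -0.12} 
9 {'tx': -0.02, 'ty': -0.009, 'tz': 0.009, 'ry': -0.11} 
10 {'tx': -0.02, 'ty': -0.008, 'tz': 0.01, 'ry': -0.12} 
11 {'tx': -0.018, 'ty': -0.009, 'tz': 0.012, 'ry': -0.12} 
12 {'tx': -0.017, 'ty': 0.001, 'tz': 0.013, 'ry': -0.12} 
13 {'tx': -0.016, 'tz': 0.013, 'ry': -0.12} 
14 {'tx': -0.015, 'tz': 0.015, 'ry': -0.12} 
15 {'tx': -0.014, 'tz': 0.016, 'ry': -0.11} 
16 {'tx': -0.013, 'tz': 0.016, 'ry': -0.12} 
17 {'tx': -0.011, 'tz': 0.017, 'ry': -0.12} 
18 {'tx': -0.01, 'tz': 0.018, 'ry': -0.12} 
19 {'tx': -0.008, 'tz': 0.018, 'ry': -0.12} 
20 {'tx': -0.007, 'tz': 0.018, 'ry': -0.12} 
21 {'tx': -0.006, 'tz': 0.019, 'ry': -0.11} 
22 {'tx': -0.004, 'tz': 0.019, 'ry': -0.12} 
23 {'tx': -0.003, 'tz': 0.019, 'ry': -0.12} 
24 {'rz': -0.14} 
25 {'rz': -0.14} 
26 {'rz': -0.14} 
27 {'rz': -0.14} 
28 {'rz': -0.14} 
(array([ 0.4089, -0.0355,  0.3397]), array([[ 0.7609,  0.6407, -0.103 ],
       [ 0.0782,  0.067 ,  0.9947],
       [ 0.6442, -0.7649,  0.0009]]))
```

{"name": "arm_command", "arguments": {"commands": [{"tx": -0.023, "ty": -0.01, "tz": -0.005, "ry": -0.12}, {"tx": -0.024, "ty": -0.01, "tz": -0.004, "ry": -0.12}, {"tx": -0.023, "ty": -0.01, "tz": -0.002, "ry": -0.12}, {"tx": -0.024, "ty": -0.01, "ry": -0.11}, {"tx": -0.023, "ty": -0.01, "tz": 0.002, "ry": -0.12}]}}

```text
validation failed for argument at $.co...
```

{"name": "arm_command", "arguments": {"commands": [{"tx": -0.022, "ty": -0.01, "tz": 0.003, "ry": -0.12}, {"tx": -0.023, "ty": -0.01, "tz": 0.004, "ry": -0.12}, {"tx": -0.021, "ty": -0.01, "tz": 0.006, "ry": -0.12}, {"tx": -0.021, "ty": -0.01, "tz": 0.008, "ry": -0.12}, {"tx": -0.02, "ty": -0.01, "tz": 0.009, "ry": -0.11}]}}

```text
validation failed for argument at $.co...
```

{"name": "arm_command", "arguments": {"commands": [{"tx": -0.02, "tz": 0.01, "ry": -0.12}, {"tx": -0.018, "tz": 0.012, "ry": -0.12}, {"tx": -0.017, "tz": 0.013, "ry": -0.12}, {"tx": -0.016, "tz": 0.013, "ry": -0.12}, {"tx": -0.015, "tz": 0.015, "ry": -0.12}]}}

```text
validation failed for argument at $.co...
```

{"name": "arm_command", "arguments": {"commands": [{"tx": -0.014, "tz": 0.016, "ry": -0.11}, {"tx": -0.013, "tz": 0.016, "ry": -0.12}, {"tx": -0.011, "tz": 0.017, "ry": -0.12}, {"tx": -0.01, "tz": 0.018, "ry": -0.12}, {"tx": -0.008, "tz": 0.018, "ry": -0.12}]}}

```text
validation failed for argument at $.co...
```

{"name": "arm_command", "arguments": {"commands": [{"tx": -0.007, "tz": 0.018, "ry": -0.12}, {"tx": -0.006, "tz": 0.019, "ry": -0.11}, {"tx": -0.004, "tz": 0.019, "ry": -0.12}, {"tx": -0.003, "tz": 0.019, "ry": -0.12}, {"rz": -0.14}]}}

```text
validation failed for argument at $.co...
```

{"name": "arm_command", "arguments": {"commands": [{"rz": -0.14}, {"rz": -0.14}, {"rz": -0.14}, {"rz": -0.14}, {}]}}

```text
validation failed for argument at $.co...
```

Run:
```python
from h import *
s=read_state();print(s['clock'],s['qpos'],s['position']);print(Rq(s['tcp_rot']))
for n in ('wrist','top','side'):cv2.imwrite(f'pics/{n}1.png',read_camera(n)[:,:,::-1])
```

```text
0.15 [-1.3894  0.3133  1.4982 -0.      1.331  -0.2234] [ 0.2067 -0.4824  0.2383]
[[-0.9192 -0.0002  0.3938]
 [-0.3938  0.0009 -0.9192]
 [-0.0002 -1.     -0.0009]]
```

View pics/wrist1.png

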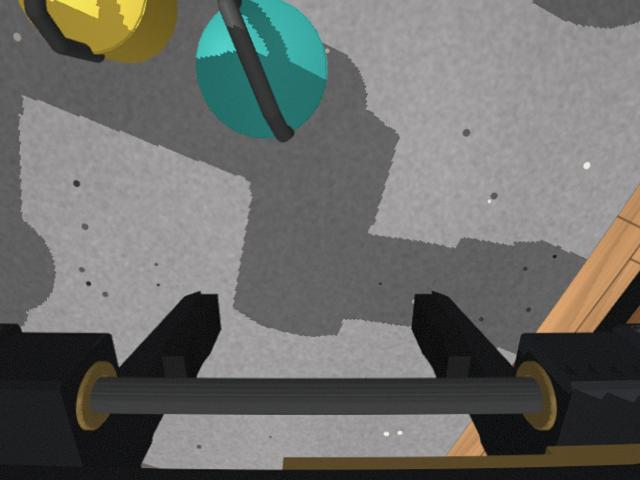

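View pics/side1.png

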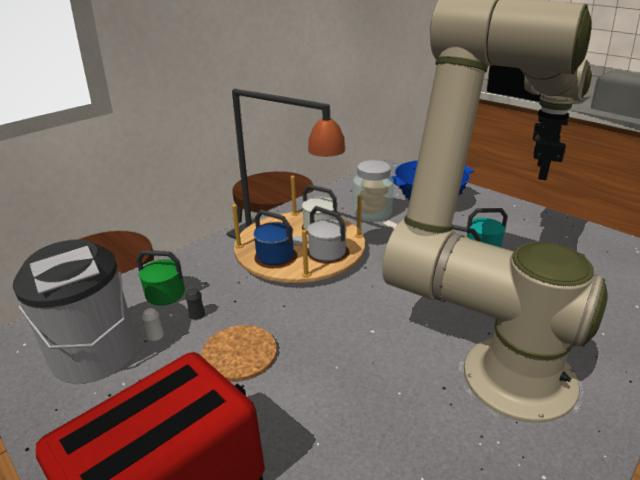

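The moves were refused before anything happened, so I'll test with rows that name every key.

{"name": "arm_command", "arguments": {"commands": [{"tx": -0.023, "ty": -0.01, "tz": -0.005, "rx": 0, "ry": -0.12, "rz": 0, "grip": 1}]}}

```text
clock: 0.4
position: [0.2248, -0.4692, 0.2476]
tcp_rot: [0.183, -0.183, 0.684, -0.682]
force: [0.8, 0.6, 0.4]
width: 0.088
```

{"name": "arm_command", "arguments": {"commands": [{"tx": -0.024, "ty": -0.01, "tz": -0.004, "rx": 0, "ry": -0.12, "rz": 0, "grip": 1}, {"tx": -0.023, "ty": -0.01, "tz": -0.002, "rx": 0, "ry": -0.12, "rz": 0, "grip": 1}, {"tx": -0.024, "ty": -0.01, "tz": 0, "rx": 0, "ry": -0.11, "rz": 0, "grip": 1}, {"tx": -0.023, "ty": -0.01, "tz": 0.002, "rx": 0, "ry": -0.12, "rz": 0, "grip": 1}, {"tx": -0.022, "ty": -0.01, "tz": 0.003, "rx": 0, "ry": -0.12, "rz": 0, "grip": 1}]}}

```text
clock: 0.9
position: [0.3106, -0.3874, 0.2991]
tcp_rot: [0.376, -0.376, 0.599, -0.599]
force: [-0.4, -0.1, 0.2]
width: 0.0879
```

{"name": "arm_command", "arguments": {"commands": [{"tx": -0.023, "ty": -0.01, "tz": 0.004, "rx": 0, "ry": -0.12, "rz": 0, "grip": 1}, {"tx": -0.021, "ty": -0.01, "tz": 0.006, "rx": 0, "ry": -0.12, "rz": 0, "grip": 1}, {"tx": -0.021, "ty": -0.01, "tz": 0.008, "rx": 0, "ry": -0.12, "rz": 0, "grip": 1}, {"tx": -0.02, "ty": -0.01, "tz": 0.009, "rx": 0, "ry": -0.11, "rz": 0, "grip": 1}, {"tx": -0.02, "ty": 0, "tz": 0.01, "rx": 0, "ry": -0.12, "rz": 0, "grip": 1}]}}

```text
clock: 1.4
position: [0.3698, -0.2929, 0.3399]
tcp_rot: [-0.533, 0.534, -0.463, 0.465]
force: [0.5, -0.5, 0.3]
width: 0.0881
```

{"name": "arm_command", "arguments": {"commands": [{"tx": -0.018, "ty": 0, "tz": 0.012, "rx": 0, "ry": -0.12, "rz": 0, "grip": 1}, {"tx": -0.017, "ty": 0, "tz": 0.013, "rx": 0, "ry": -0.12, "rz": 0, "grip": 1}, {"tx": -0.016, "ty": 0, "tz": 0.013, "rx": 0, "ry": -0.12, "rz": 0, "grip": 1}, {"tx": -0.015, "ty": 0, "tz": 0.015, "rx": 0, "ry": -0.12, "rz": 0, "grip": 1}, {"tx": -0.014, "ty": 0, "tz": 0.016, "rx": 0, "ry": -0.11, "rz": 0, "grip": 1}]}}

```text
clock: 1.9
position: [0.4045, -0.1928, 0.3387]
tcp_rot: [0.645, -0.645, 0.289, -0.289]
force: [0.4, -0.3, -0.2]
width: 0.0878
```

{"name": "arm_command", "arguments": {"commands": [{"tx": -0.013, "ty": 0, "tz": 0.016, "rx": 0, "ry": -0.12, "rz": 0, "grip": 1}, {"tx": -0.011, "ty": 0, "tz": 0.017, "rx": 0, "ry": -0.12, "rz": 0, "grip": 1}, {"tx": -0.01, "ty": 0, "tz": 0.018, "rx": 0, "ry": -0.12, "rz": 0, "grip": 1}, {"tx": -0.008, "ty": 0, "tz": 0.018, "rx": 0, "ry": -0.12, "rz": 0, "grip": 1}, {"tx": -0.007, "ty": 0, "tz": 0.018, "rx": 0, "ry": -0.12, "rz": 0, "grip": 1}]}}

```text
clock: 2.4
position: [0.4141, -0.0931, 0.3387]
tcp_rot: [0.702, -0.702, 0.085, -0.085]
force: [-0.2, -0.1, 0.5]
width: 0.0881
```

{"name": "arm_command", "arguments": {"commands": [{"tx": -0.006, "ty": 0, "tz": 0.019, "rx": 0, "ry": -0.11, "rz": 0, "grip": 1}, {"tx": -0.004, "ty": 0, "tz": 0.019, "rx": 0, "ry": -0.12, "rz": 0, "grip": 1}, {"tx": -0.003, "ty": 0, "tz": 0.019, "rx": 0, "ry": -0.12, "rz": 0, "grip": 1}, {"tx": 0, "ty": 0, "tz": 0, "rx": 0, "ry": 0, "rz": -0.14, "grip": 1}, {"tx": 0, "ty": 0, "tz": 0, "rx": 0, "ry": 0, "rz": -0.14, "grip": 1}]}}

```text
clock: 2.9
position: [0.4094, -0.035, 0.3389]
tcp_rot: [0.704, -0.694, -0.137, -0.064]
force: [0.4, -0.0, -1.0]
width: 0.0882
```

{"name": "arm_command", "arguments": {"commands": [{"tx": 0, "ty": 0, "tz": 0, "rx": 0, "ry": 0, "rz": -0.14, "grip": 1}, {"tx": 0, "ty": 0, "tz": 0, "rx": 0, "ry": 0, "rz": -0.14, "grip": 1}, {"tx": 0, "ty": 0, "tz": 0, "rx": 0, "ry": 0, "rz": -0.14, "grip": 1}, {"tx": 0, "ty": 0, "tz": 0, "rx": 0, "ry": 0, "rz": 0, "grip": 1}]}}

```text
clock: 3.3
position: [0.4074, -0.0356, 0.3374]
tcp_rot: [0.676, -0.651, -0.275, -0.209]
force: [-0.1, 1.0, 1.2]
width: 0.0882
```

Run:
```python
from h import *
s=read_state();print(s['clock'],s['qpos'],s['position']);print(Rq(s['tcp_rot']))
for n in ('wrist','side'):cv2.imwrite(f'pics/{n}1.png',read_camera(n)[:,:,::-1])
```

```text
3.3 [-0.6814 -0.3867  2.0634  0.5682  1.0065 -2.5489] [ 0.4074 -0.0356  0.3374]
[[ 0.761   0.641  -0.1003]
 [ 0.0759  0.0656  0.995 ]
 [ 0.6443 -0.7647  0.0012]]
```

View pics/wrist1.png

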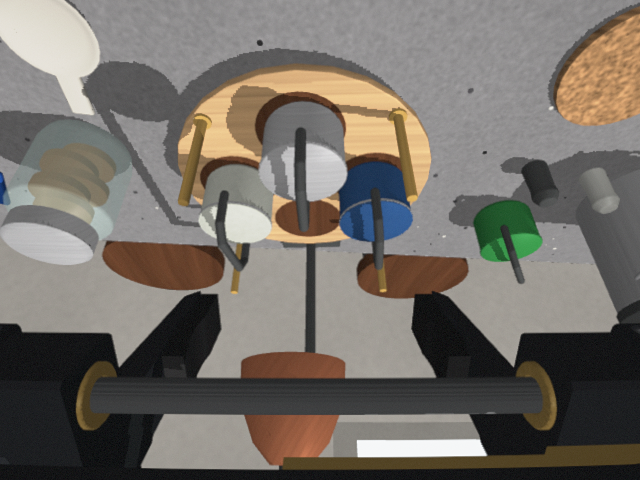

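View pics/side1.png

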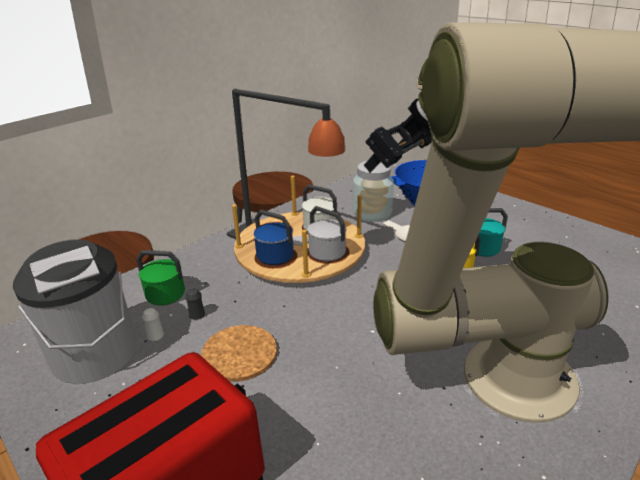

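The wrist view shows the steel pot at (303,160) between blue (375,205) and white (235,205), with the shade at (293,400). Next I'll zoom in on the handle to measure it.

Run:
```python
import cv2
t=cv2.imread('pics/wrist1.png');s=cv2.imread('pics/side1.png')
a=cv2.resize(t[90:245,250:360],None,fx=5,fy=5*.75,interpolation=cv2.INTER_CUBIC);a=cv2.resize(t[95:245,255:355],None,fx=4,fy=4,interpolation=cv2.INTER_CUBIC)
b=cv2.resize(s[200:270,300:355],None,fx=7,fy=7,interpolation=cv2.INTER_CUBIC)[:490]
b=cv2.copyMakeBorder(b,0,600-b.shape[0],0,0,0)
cv2.imwrite('pics/c1.png',cv2.hconcat([a,b]))
```

```text
(no output)
```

View pics/c1.png

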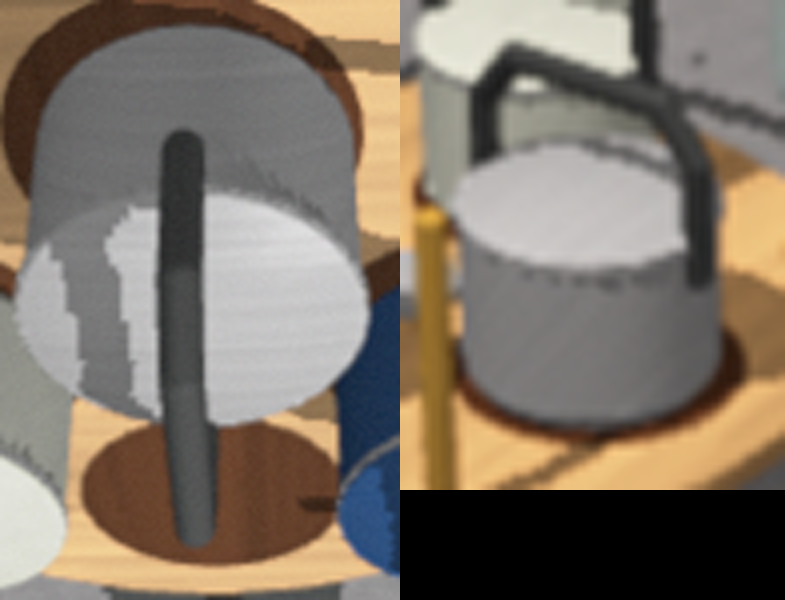

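Run:
```python
from h import *
cw=cam('wrist');cs=cam('side')
W=lambda x,y:(255+x/4,95+y/4)
S=lambda x,y:(300+(x-400)/7,200+y/7)
f,e=tri(cw,W(185,385),cs,S(652,93));b,e2=tri(cw,W(196,535),cs,S(518,58))
print(f,e,b,e2,'mid',(f+b)/2,np.linalg.norm(f-b),np.degrees(np.arctan2(*(b-f)[1::-1])))
P=plane(cw,[W(185,385),W(196,535),W(181,320)],.161);print(P,np.degrees(np.arctan2(*(P[1]-P[0])[1::-1])))
```

```text
[ 0.5437 -0.0377  0.1628] 0.0030835072959890754 [ 0.6072 -0.0299  0.1623] 0.0047619788300023915 mid [ 0.5754 -0.0338  0.1625] 0.06397031048100778 7.005532018385588
[[ 0.5434 -0.0377  0.161 ]
 [ 0.6135 -0.0297  0.161 ]
 [ 0.5187 -0.0404  0.161 ]] 6.559003355928414
```

Run:
```python
from h import *
R=Rat(7,43);g=np.array([.576,-.035,.161]);y=R[:,1]
s=read_state();p=s['position']
t=g+.019*y;pre=t-.1*y;print(t,pre)
L=[(p+(pre-p)*i/4,R) for i in range(1,5)]+[(pre+(t-pre)*i/5,R) for i in range(1,6)]
rows(L)
```

```text
[ 0.5889 -0.0334  0.1471] [ 0.5212 -0.0417  0.2202]
0 {'tx': 0.002, 'ty': 0.041, 'tz': -0.004, 'rx': 0.01, 'ry': -0.01, 'rz': -0.05} 
1 {'ty': 0.04, 'tz': -0.005} 
2 {'tx': 0.001, 'ty': 0.041, 'tz': -0.005} 
3 {'ty': 0.041, 'tz': -0.004} 
4 {'ty': 0.02} 
5 {'ty': 0.02} 
6 {'ty': 0.02} 
7 {'ty': 0.02} 
8 {'ty': 0.02}
```

{"name": "arm_command", "arguments": {"commands": [{"tx": 0.002, "ty": 0.041, "tz": -0.004, "rx": 0.01, "ry": -0.01, "rz": -0.05, "grip": 1}, {"tx": 0, "ty": 0.04, "tz": -0.005, "rx": 0, "ry": 0, "rz": 0, "grip": 1}, {"tx": 0.001, "ty": 0.041, "tz": -0.005, "rx": 0, "ry": 0, "rz": 0, "grip": 1}, {"tx": 0, "ty": 0.041, "tz": -0.004, "rx": 0, "ry": 0, "rz": 0, "grip": 1}, {"tx": 0, "ty": 0, "tz": 0, "rx": 0, "ry": 0, "rz": 0, "grip": 1}]}}

```text
clock: 3.9
position: [0.5238, -0.0393, 0.215]
tcp_rot: [0.676, -0.64, -0.295, -0.216]
force: [-0.9, 0.5, 0.2]
width: 0.0877
```

Run:
```python
from h import *
s=read_state();print(s['clock'],s['qpos'],s['position'],s['force'])
for n in ('wrist','side'):cv2.imwrite(f'pics/{n}2.png',read_camera(n)[:,:,::-1])
R=Rat(7,43);g=np.array([.576,-.035,.161]);t=g+.019*R[:,1];p=s['position']
print(proj(cam('wrist',s),[g]))
rows([(p+(t-p)*i/5,R) for i in range(1,6)])
```

```text
3.9 [-0.4942  0.0587  2.0637  0.857   0.5476 -2.8267] [ 0.5238 -0.0393  0.215 ] [-0.8837  0.5277  0.244 ]
[[312.8274 256.9187]]
0 {'tx': -0.002, 'ty': 0.023} 
1 {'ty': 0.019} 
2 {'tx': 0.001, 'ty': 0.019, 'tz': -0.001} 
3 {'ty': 0.018} 
4 {'ty': 0.019, 'tz': -0.001}
```

View pics/wrist2.png

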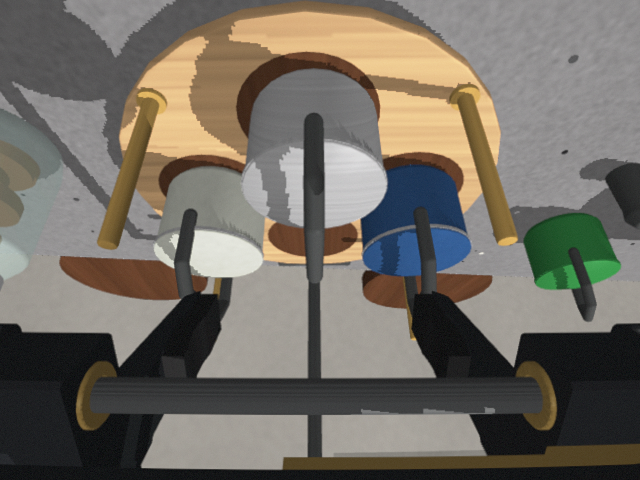

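View pics/side2.png

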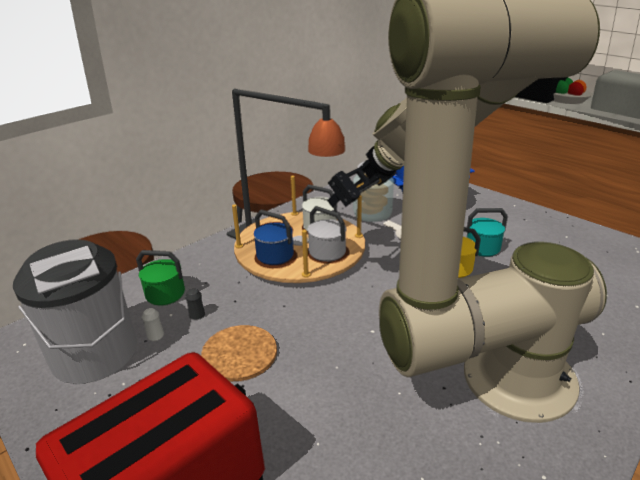

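q6 is near its range limit (-2.83 of -2.88), so I'll fit the arm's geometry from the recorded poses and choose a better tilt or azimuth.

```bash
cat > kin.py <<'E'
from h import *
from scipy.optimize import least_squares
def Ry(a):return Rn.from_euler('y',a).as_matrix()
def Rz(a):return Rn.from_euler('z',a).as_matrix()
data=[([-1.3894,0.3134,1.4984,0,1.331,-0.2234],[.2067,-.4823,.2382],[ 0.1421,-0.1421,0.6931,-0.6922]),
([-0.6814,-0.3867,2.0634,0.5682,1.0065,-2.5489],[.4074,-.0356,.3374],[.676,-.651,-.275,-.209]),
([-0.4942,0.0587,2.0637,0.857,0.5476,-2.8267],[.5238,-.0393,.215],[.676,-.64,-.295,-.216])]
def fk(q,P,s4=1,s6=1):
    h,L1,L2,d,Lt,e=P
    A=Rz(q[0]);B=A@Ry(q[1]);C=A@Ry(q[1]+q[2]);D=C@Rz(s4*q[3])@Ry(q[4])
    p=np.array([0,0,h])+A@[0,d,0]+B@[0,0,L1]+C@[e,0,L2]+D@[0,0,Lt]
    return p,D@Rz(s6*q[5])
E
python3 - <<'E'
from kin import *
for s4 in (1,-1):
  for s6 in (1,-1):
    Cs=[fk(q,[0]*6,s4,s6)[1].T@Rq(r) for q,p,r in data]
    print(s4,s6,[np.linalg.norm(Cs[0]-c) for c in Cs]);
    if s6*s4==1: print(Cs[0])
    f=lambda P:np.concatenate([fk(q,P,s4,s6)[0]-p for q,p,r in data])
    o=least_squares(f,[.3,.4,.3,.11,.25,0]);print(o.x,np.abs(o.fun).max())
E
```

```text
1 1 [np.float64(0.0), np.float64(0.0012260800280450362), np.float64(0.0022278929124592405)]
[[ 0.0001  0.0001 -1.    ]
 [-1.     -0.     -0.0001]
 [-0.      1.      0.0001]]
[0.2014 0.4387 0.3975 0.1163 0.2478 0.039 ] 2.4429905986611544e-05
1 -1 [np.float64(0.0), np.float64(2.0608992275616353), np.float64(1.449544734153215)]
[0.2014 0.4387 0.3975 0.1163 0.2478 0.039 ] 2.4429905986611544e-05
-1 1 [np.float64(0.0), np.float64(1.5215981138342625), np.float64(2.137898842883066)]
[-0.0829  0.2119  0.4004  0.1775 -0.0312 -0.2483] 0.061686982424560416
-1 -1 [np.float64(0.0), np.float64(2.630275588790073), np.float64(2.7515917849844014)]
[[-0.432   0.0001 -0.9019]
 [-0.9019 -0.      0.432 ]
 [-0.      1.      0.0001]]
[-0.0829  0.2119  0.4004  0.1775 -0.0312 -0.2483] 0.061686982424560416
```

```bash
cat >> kin.py <<'E'
PP=[0.2014,0.4387,0.3975,0.1163,0.2478,0.039]
CC=np.array([[0,0,-1.],[-1,0,0],[0,1,0]])
LO=np.array([-2.94,-.97,.19,-1.23,.02,-2.88]);HI=np.array([2.94,2.17,2.56,4.37,3.11,2.88])
def ik(p,R,q0):
    def f(q):
        a,b=fk(q,PP);return np.r_[(a-p)*5,Rn.from_matrix((b@CC).T@R).as_rotvec()]
    o=least_squares(f,np.clip(q0,LO+1e-3,HI-1e-3),bounds=(LO,HI));return o.x,np.abs(o.fun).max()
FL=np.diag([-1.,1,-1])
E
python3 - <<'E'
from kin import *
q0=read_state()['qpos']
g=np.array([.576,-.035,.161])
for fl in (0,1):
  for az in (7,0,-8):
    for th in (30,36,43):
        R=Rat(az,th);R=R@FL if fl else R
        qs=q0.copy();qs[5]+=np.pi if fl else 0
        out=[]
        for back in (.1,0):
            q,e=ik(g+(.019-back)*R[:,1],R,qs);out.append((q,e))
        print(fl,az,th,[(o[0].round(2).tolist(),round(o[1],3)) for o in out])
E
```

```text
0 7 30 [([-0.42, 0.11, 1.86, 0.39, 0.75, -2.34], np.float64(0.0)), ([-0.36, 0.33, 1.84, 0.46, 0.55, -2.4], np.float64(0.0))]
0 7 36 [([-0.46, 0.07, 1.96, 0.57, 0.64, -2.53], np.float64(0.0)), ([-0.38, 0.32, 1.9, 0.71, 0.45, -2.64], np.float64(0.0))]
0 7 43 [([-0.5, 0.04, 2.07, 0.86, 0.55, -2.84], np.float64(0.0)), ([-0.39, 0.31, 1.95, 0.96, 0.39, -2.88], np.float64(0.037))]
0 0 30 [([-0.37, 0.11, 1.87, 0.29, 0.69, -2.12], np.float64(0.0)), ([-0.33, 0.33, 1.84, 0.35, 0.49, -2.17], np.float64(0.0))]
0 0 36 [([-0.4, 0.06, 1.97, 0.44, 0.56, -2.28], np.float64(0.0)), ([-0.34, 0.31, 1.91, 0.58, 0.37, -2.4], np.float64(0.0))]
0 0 43 [([-0.43, 0.03, 2.08, 0.75, 0.43, -2.6], np.float64(0.0)), ([-0.36, 0.31, 1.98, 1.06, 0.28, -2.88], np.float64(0.004))]
0 -8 30 [([-0.31, 0.11, 1.87, 0.14, 0.66, -1.84], np.float64(0.0)), ([-0.3, 0.33, 1.84, 0.18, 0.46, -1.86], np.float64(0.0))]
0 -8 36 [([-0.33, 0.06, 1.97, 0.23, 0.5, -1.93], np.float64(0.0)), ([-0.3, 0.31, 1.91, 0.32, 0.31, -2.01], np.float64(0.0))]
0 -8 43 [([-0.35, 0.03, 2.08, 0.46, 0.32, -2.16], np.float64(0.0)), ([-0.31, 0.31, 1.98, 0.83, 
[... 441 characters left out ...]
.02], np.float64(0.0)), ([-0.33, 0.33, 1.84, 0.35, 0.49, 0.97], np.float64(0.0))]
1 0 36 [([-0.4, 0.06, 1.97, 0.44, 0.56, 0.86], np.float64(0.0)), ([-0.34, 0.31, 1.91, 0.58, 0.37, 0.74], np.float64(0.0))]
1 0 43 [([-0.43, 0.03, 2.08, 0.75, 0.43, 0.54], np.float64(0.0)), ([-0.36, 0.31, 1.99, 1.08, 0.28, 0.24], np.float64(0.0))]
1 -8 30 [([-0.31, 0.11, 1.87, 0.14, 0.66, 1.31], np.float64(0.0)), ([-0.3, 0.33, 1.84, 0.18, 0.46, 1.28], np.float64(0.0))]
1 -8 36 [([-0.33, 0.06, 1.97, 0.23, 0.5, 1.21], np.float64(0.0)), ([-0.3, 0.31, 1.91, 0.32, 0.31, 1.14], np.float64(0.0))]
1 -8 43 [([-0.35, 0.03, 2.08, 0.46, 0.32, 0.98], np.float64(0.0)), ([-0.31, 0.31, 1.98, 0.83, 0.16, 0.62], np.float64(0.0))]
```

Run:
```python
from kin import *
s=read_state();p=s['position'];R0=Rq(s['tcp_rot']);q=s['qpos']
R=Rat(5.5,38);g=np.array([.576,-.035,.161]);t=g+.019*R[:,1];pre=t-.09*R[:,1]
L=[(p+(pre-p)*i/2,R) for i in (1,2)]+[(pre+(t-pre)*i/4,R) for i in range(1,5)]
for a,b in L: q,e=ik(a,b,q);print(q,e)
rows(L)
```

```text
[-0.4544  0.0723  2.0001  0.6333  0.5753 -2.5733] 1.2712053631958042e-12
[-0.4478  0.0851  1.9902  0.6319  0.5696 -2.5679] 8.18789480661053e-15
[-0.4289  0.1422  1.9792  0.6657  0.5231 -2.5963] 1.6653345369377348e-15
[-0.4113  0.1994  1.9649  0.7039  0.4804 -2.629 ] 1.1102230246251565e-15
[-0.3948  0.2567  1.9475  0.7463  0.4416 -2.6656] 4.163336342344337e-16
[-0.3793  0.3138  1.927   0.7924  0.4068 -2.7059] 5.551115123125783e-16
0 {'tx': 0.003, 'ty': 0.004, 'rx': -0.02, 'ry': 0.02, 'rz': 0.08} 
1 {'tx': 0.003, 'ty': 0.004} 
2 {'tx': -0.001, 'ty': 0.023} 
3 {'ty': 0.022} 
4 {'ty': 0.023} 
5 {'ty': 0.022}
```

{"name": "arm_command", "arguments": {"commands": [{"tx": 0.003, "ty": 0.004, "tz": 0, "rx": -0.02, "ry": 0.02, "rz": 0.08, "grip": 1}, {"tx": 0.003, "ty": 0.004, "tz": 0, "rx": 0, "ry": 0, "rz": 0, "grip": 1}, {"tx": 0, "ty": 0.022, "tz": 0, "rx": 0, "ry": 0, "rz": 0, "grip": 1}, {"tx": 0, "ty": 0.022, "tz": 0, "rx": 0, "ry": 0, "rz": 0, "grip": 1}, {"tx": 0, "ty": 0, "tz": 0, "rx": 0, "ry": 0, "rz": 0, "grip": 1}]}}

```text
clock: 4.5
position: [0.5589, -0.0364, 0.1832]
tcp_rot: [0.677, -0.654, -0.267, -0.204]
force: [-0.1, -0.1, 0.2]
width: 0.0884
```

Run:
```python
from kin import *
s=read_state();p=s['position'];print(p,s['qpos'],s['force'])
R=Rat(5.5,38);g=np.array([.576,-.035,.161]);t=g+.019*R[:,1]
rows([(p+(t-p)*i/3,R) for i in (1,2,3)])
for n in ('wrist','side'):cv2.imwrite(f'pics/{n}3.png',read_camera(n)[:,:,::-1])
w=cv2.imread('pics/wrist3.png');sd=cv2.imread('pics/side3.png')
a=cv2.resize(w,(400,300));b=cv2.resize(sd[80:280,220:480],(400,308))[:300]
cv2.imwrite('pics/c3.png',cv2.hconcat([a,b]))
print(proj(cam('wrist',s),[g]))
```

```text
[ 0.5589 -0.0364  0.1832] [-0.4166  0.1917  1.9777  0.7469  0.4721 -2.6723] [-0.0609 -0.137   0.18  ]
0 {'ty': 0.016, 'rz': 0.02} 
1 {'ty': 0.015} 
2 {'ty': 0.016} 
[[316.1119 284.8927]]
```

View pics/c3.png

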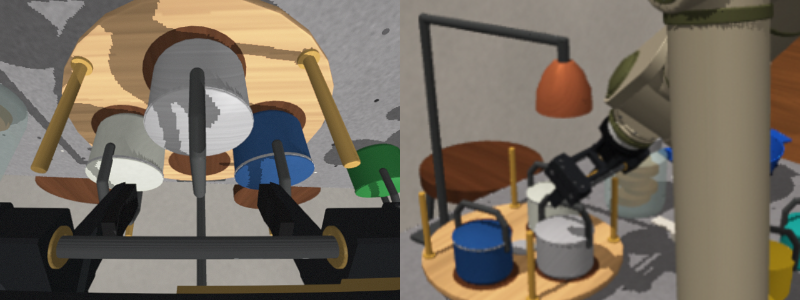

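{"name": "arm_command", "arguments": {"commands": [{"tx": 0, "ty": 0.016, "tz": 0, "rx": 0, "ry": 0, "rz": 0.01, "grip": 1}, {"tx": 0, "ty": 0.016, "tz": 0, "rx": 0, "ry": 0, "rz": 0.01, "grip": 1}, {"tx": 0, "ty": 0.015, "tz": 0, "rx": 0, "ry": 0, "rz": 0, "grip": 1}, {"tx": 0, "ty": 0, "tz": 0, "rx": 0, "ry": 0, "rz": 0, "grip": 1}]}}

```text
clock: 5.0
position: [0.5877, -0.0341, 0.1472]
tcp_rot: [0.679, -0.657, -0.261, -0.197]
force: [-0.9, -0.5, -0.1]
width: 0.088
```

Run:
```python
from kin import *
s=read_state();p=s['position'];R=Rq(s['tcp_rot']);print(p,s['qpos'],s['force'],'grasp pt',p-.019*R[:,1])
for n in ('wrist','side'):cv2.imwrite(f'pics/{n}4.png',read_camera(n)[:,:,::-1])
w=cv2.imread('pics/wrist4.png');sd=cv2.imread('pics/side4.png')
a=cv2.resize(w,(400,300));b=cv2.resize(sd[80:280,220:480],(400,308))[:300]
cv2.imwrite('pics/c4.png',cv2.hconcat([a,b]))
```

```text
[ 0.5877 -0.0341  0.1472] [-0.3788  0.312   1.9241  0.7774  0.4106 -2.6891] [-0.8566 -0.5115 -0.0953] grasp pt [ 0.5761 -0.0352  0.1622]
```

View pics/c4.png

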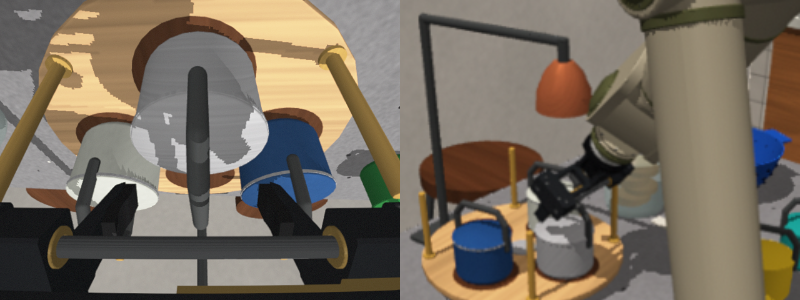

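{"name": "arm_command", "arguments": {"commands": [{"tx": 0, "ty": 0, "tz": 0, "rx": 0, "ry": 0, "rz": 0, "grip": 0.2}, {"tx": 0, "ty": 0, "tz": 0, "rx": 0, "ry": 0, "rz": 0, "grip": 0}, {"tx": 0, "ty": 0, "tz": 0, "rx": 0, "ry": 0, "rz": 0, "grip": 0}, {"tx": 0, "ty": 0, "tz": 0, "rx": 0, "ry": 0, "rz": 0, "grip": 0}, {"tx": 0, "ty": 0, "tz": 0, "rx": 0, "ry": 0, "rz": 0, "grip": 0}], "force": 45}}

```text
clock: 5.6
position: [0.5877, -0.0341, 0.147]
tcp_rot: [0.679, -0.657, -0.26, -0.197]
force: [-0.2, -0.5, -0.2]
width: 0.0501
```

{"name": "arm_command", "arguments": {"commands": [{"tx": 0, "ty": 0, "tz": 0, "rx": 0, "ry": 0, "rz": 0, "grip": 0}, {"tx": 0, "ty": 0, "tz": 0, "rx": 0, "ry": 0, "rz": 0, "grip": 0}, {"tx": 0, "ty": 0, "tz": 0, "rx": 0, "ry": 0, "rz": 0, "grip": 0}]}}

```text
clock: 5.9
position: [0.5877, -0.0341, 0.1468]
tcp_rot: [0.679, -0.657, -0.26, -0.197]
force: [-0.1, -0.4, -0.4]
width: 0.0265
```

Run:
```python
from kin import *
s=read_state();p=s['position'];R=Rq(s['tcp_rot']);q=s['qpos'];print(p,q,s['force'],s['wrist_torque'],s['width'])
f=np.array([-np.cos(.12),-np.sin(.12),0])
# lift 10, then out and up
u=np.array([0,0,1.])
L=[(p+u*.005,R),(p+u*.01,R)]
for i in range(1,9): L.append((p+u*(.010+.001*i)+f*.025*i,R))
for a,b in L: q,e=ik(a,b,q);print(q,e)
rows(L)
```

```text
[ 0.5877 -0.0341  0.1468] [-0.3785  0.3126  1.9242  0.7767  0.4098 -2.688 ] [-0.1113 -0.4388 -0.4102] [ 0.064   0.1649 -0.0035] 0.026507229923038247
[-0.3785  0.304   1.9193  0.7555  0.4195 -2.6648] 6.000755448098971e-13
[-0.3785  0.2955  1.9146  0.7356  0.4292 -2.643 ] 4.168887457467463e-13
[-0.4084  0.2462  1.9803  0.7796  0.4337 -2.7112] 1.203619056995807e-09
[-0.442   0.1957  2.0441  0.8187  0.4435 -2.7773] 7.606304026093677e-09
[-0.4801  0.1435  2.1062  0.8514  0.4588 -2.8401] 7.548534652137701e-12
[-0.5205  0.0891  2.1636  0.8608  0.4803 -2.88  ] 0.004307437767870297
[-0.5595  0.0315  2.2131  0.8337  0.5068 -2.88  ] 0.01709520261276554
[-0.6036 -0.0296  2.2612  0.8038  0.5385 -2.88  ] 0.029610828875844614
[-0.6533 -0.0947  2.3075  0.771   0.5766 -2.88  ] 0.04208179005082719
[-0.7094 -0.1646  2.3517  0.7351  0.6221 -2.88  ] 0.05483947020722094
0 {'tx': 0.003, 'ty': -0.004} 
1 {'tx': 0.003, 'ty': -0.004} 
2 {'tx': -0.019, 'ty': -0.016, 'tz': -0.001} 
3 {'tx': -0.019, 'ty': -0.016} 
4 {'tx': -0.019, 'ty': -0.016, 'tz': -0.001} 
5 {'tx': -0.019, 'ty': -0.016, 'tz': -0.001} 
6 {'tx': -0.02, 'ty': -0.016} 
7 {'tx': -0.019, 'ty': -0.017, 'tz': -0.001} 
8 {'tx': -0.019, 'ty': -0.016, 'tz': -0.001} 
9 {'tx': -0.019, 'ty': -0.016}
```

{"name": "arm_command", "arguments": {"commands": [{"tx": 0, "ty": 0, "tz": 0, "rx": 0, "ry": 0, "rz": 0, "grip": 0}, {"tx": 0, "ty": 0, "tz": 0, "rx": 0, "ry": 0, "rz": 0, "grip": 0}, {"tx": 0, "ty": 0, "tz": 0, "rx": 0, "ry": 0, "rz": 0, "grip": 0}, {"tx": 0, "ty": 0, "tz": 0, "rx": 0, "ry": 0, "rz": 0, "grip": 0}]}}

```text
clock: 6.3
position: [0.5876, -0.0339, 0.1468]
tcp_rot: [0.679, -0.657, -0.26, -0.197]
force: [0.3, 2.0, 0.5]
width: 0.0097
```

Run:
```python
from kin import *
s=read_state();p=s['position'];R=Rq(s['tcp_rot']);q0=s['qpos'];print(p,s['force'],s['width'])
g0=p-.019*R[:,1];y=R[:,1];az0=np.degrees(np.arctan2(y[1],y[0]));th=np.degrees(np.arccos(-y[2]));print(g0,az0,th)
for g in ([.576,-.035,.171],[.50,-.045,.18],[.44,-.05,.19],[.40,-.055,.25],[.42,.15,.25],[.467,.343,.2],[.467,.343,.14]):
    for az in (5,-5,-15,-25,-35,15,30,45):
        Rr=Rat(az,th);q,e=ik(np.array(g)+.019*Rr[:,1],Rr,q0)
        if e<1e-3: print(g,az,q.round(2))
```

```text
[ 0.5876 -0.0339  0.1468] [0.3179 1.9866 0.4606] 0.009709172973058415
[ 0.5761 -0.035   0.1618] 5.445117343746199 37.79653570400356
[0.576, -0.035, 0.171] 5 [-0.38  0.3   1.92  0.73  0.42 -2.63]
[0.576, -0.035, 0.171] -5 [-0.32  0.29  1.92  0.48  0.31 -2.22]
[0.576, -0.035, 0.171] -15 [-0.26  0.3   1.91  0.01  0.27 -1.58]
[0.576, -0.035, 0.171] -25 [-0.21  0.32  1.89 -0.45  0.32 -0.96]
[0.576, -0.035, 0.171] -35 [-0.16  0.34  1.85 -0.69  0.43 -0.55]
[0.5, -0.045, 0.18] 5 [-0.48  0.13  2.1   0.83  0.47 -2.81]
[0.5, -0.045, 0.18] -5 [-0.42  0.12  2.11  0.65  0.34 -2.45]
[0.5, -0.045, 0.18] -15 [-0.35  0.13  2.11  0.21  0.25 -1.84]
[0.5, -0.045, 0.18] -25 [-0.28  0.15  2.08 -0.36  0.27 -1.1 ]
[0.5, -0.045, 0.18] -35 [-0.21  0.18  2.05 -0.7   0.38 -0.59]
[0.44, -0.05, 0.19] -5 [-0.52 -0.04  2.25  0.71  0.41 -2.59]
[0.44, -0.05, 0.19] -15 [-0.44 -0.03  2.24  0.37  0.3  -2.07]
[0.44, -0.05, 0.19] -25 [-0.35 -0.01  2.22 -0.19  0.28 -1.32]
[0.44, -0.05, 0.19] -35 [-0.27  0.02  2.19 -0.62  0.36 -0.71]
[0.4, -0.055, 0.25] 5 [-0.7  -0.24  2.23  0.67  0.77 -2.76]
[0.4, -0.055, 0.25] -5 [-0.62 -0
[... 924 characters left out ...]
 -0.75  1.03  0.08]
[0.467, 0.343, 0.2] 15 [ 0.49  0.28  1.85 -0.37  0.39 -1.05]
[0.467, 0.343, 0.2] 30 [ 0.4   0.25  1.88  0.22  0.36 -1.87]
[0.467, 0.343, 0.2] 45 [ 0.32  0.25  1.88  0.63  0.49 -2.53]
[0.467, 0.343, 0.14] 5 [ 0.54  0.4   1.87 -0.81  0.38 -0.43]
[0.467, 0.343, 0.14] -5 [ 0.58  0.43  1.82 -0.88  0.52 -0.2 ]
[0.467, 0.343, 0.14] -15 [ 0.62  0.47  1.75 -0.88  0.66 -0.05]
[0.467, 0.343, 0.14] -25 [ 0.65  0.51  1.69 -0.85  0.8   0.08]
[0.467, 0.343, 0.14] -35 [ 0.66  0.55  1.61 -0.81  0.94  0.19]
[0.467, 0.343, 0.14] 15 [ 0.49  0.37  1.91 -0.58  0.25 -0.83]
[0.467, 0.343, 0.14] 30 [ 0.4   0.35  1.94  0.37  0.21 -2.03]
[0.467, 0.343, 0.14] 45 [ 0.32  0.36  1.94  0.87  0.37 -2.79]
```

{"name": "arm_command", "arguments": {"commands": [{"tx": 0.002, "ty": -0.002, "tz": 0, "rx": 0, "ry": 0, "rz": 0, "grip": 0}, {"tx": 0.002, "ty": -0.003, "tz": 0, "rx": 0, "ry": 0, "rz": 0, "grip": 0}, {"tx": 0.002, "ty": -0.003, "tz": 0, "rx": 0, "ry": 0, "rz": 0, "grip": 0}, {"tx": 0, "ty": 0, "tz": 0, "rx": 0, "ry": 0, "rz": 0, "grip": 0}]}}

```text
clock: 6.7
position: [0.5876, -0.0342, 0.1573]
tcp_rot: [0.679, -0.657, -0.26, -0.198]
force: [-0.6, -0.1, -4.0]
width: 0.0103
```

Run:
```python
from kin import *
s=read_state();p=s['position'];R=Rq(s['tcp_rot']);print(p,s['qpos'],s['force'],s['wrist_torque'],s['width'])
for n in ('wrist','side'):cv2.imwrite(f'pics/{n}5.png',read_camera(n)[:,:,::-1])
w=cv2.imread('pics/wrist5.png');sd=cv2.imread('pics/side5.png')
a=cv2.resize(w,(400,300));b=cv2.resize(sd[80:280,220:480],(400,308))[:300]
cv2.imwrite('pics/c5.png',cv2.hconcat([a,b]))
th=37.8
g0=p-.019*R[:,1];q=s['qpos']
G=[(g0,5.4),([.56,-.037,.173],3.4),([.54,-.040,.174],0),([.515,-.043,.175],-4),([.49,-.046,.177],-8),([.465,-.048,.18],-11),([.445,-.05,.187],-12),([.43,-.05,.195],-12),([.42,-.048,.21],-12),([.413,-.04,.23],-12),([.41,-.02,.245],-11),([.41,.01,.25],-8)]
L=[]
for g,a in G[1:]:
    Rr=Rat(a,th);L.append((np.array(g)+.019*Rr[:,1],Rr));q,e=ik(*L[-1],q);print(q,e)
rows(L)
```

```text
[ 0.5876 -0.0342  0.1573] [-0.3788  0.2943  1.9151  0.7355  0.4294 -2.6431] [-0.5513 -0.1048 -4.0233] [ 0.011   0.5389 -0.0246] 0.010337334889010404
[-0.3864  0.2609  1.9594  0.7308  0.407  -2.6205] 4.2984949067663976e-13
[-0.3934  0.2179  2.0143  0.7056  0.3707 -2.5587] 6.941442233211248e-12
[-0.4023  0.1643  2.0799  0.6627  0.3312 -2.473 ] 2.4009037987319454e-10
[-0.4119  0.108   2.141   0.5923  0.2997 -2.3593] 1.1910163014312689e-10
[-0.4272  0.0473  2.1984  0.5288  0.2871 -2.2687] 3.7637400836030416e-10
[-0.4541 -0.0147  2.2378  0.5074  0.3105 -2.2525] 3.2557290197132716e-13
[-0.4784 -0.0704  2.2629  0.5     0.3466 -2.2598] 8.326672684688674e-16
[-0.4893 -0.129   2.2644  0.448   0.4015 -2.2106] 3.6359804056473877e-14
[-0.4742 -0.1879  2.249   0.366   0.4647 -2.1119] 3.275157922644212e-14
[-0.4163 -0.2239  2.2311  0.286   0.5042 -2.0011] 2.0459328675670463e-13
[-0.3321 -0.2308  2.2216  0.2414  0.5126 -1.9349] 2.7374717076478206e-12
0 {'tx': -0.012, 'ty': -0.011, 'tz': -0.001, 'rx': -0.02, 'ry': 0.03} 
1 {'tx': -0.015, 'ty': -0.013, 'tz': -0.002, 'rx': -0.04, 'ry': 0.04} 
2 {'tx': -0.019, 'ty': -0.016, 'tz': -0.004, 'rx': -0.04, 'ry': 0.06} 
3 {'tx': -0.019, 'ty': -0.017, 'tz': -0.006, 'rx': -0.04, 'ry': 0.05} 
4 {'tx': -0.017, 'ty': -0.017, 'tz': -0.005, 'rx': -0.04, 'ry': 0.05} 
5 {'tx': -0.011, 'ty': -0.017, 'tz': -0.007, 'rx': -0.01, 'ry': 0.01} 
6 {'tx': -0.007, 'ty': -0.016, 'tz': -0.003} 
7 {'tx': 0.001, 'ty': -0.018} 
8 {'tx': 0.006, 'ty': -0.021, 'tz': 0.006} 
9 {'tx': 0.003, 'ty': -0.016, 'tz': 0.019, 'rx': 0.01, 'ry': -0.01} 
10 {'tx': -0.001, 'ty': -0.008, 'tz': 0.03, 'rx': 0.04, 'ry': -0.05}
```

View pics/c5.png

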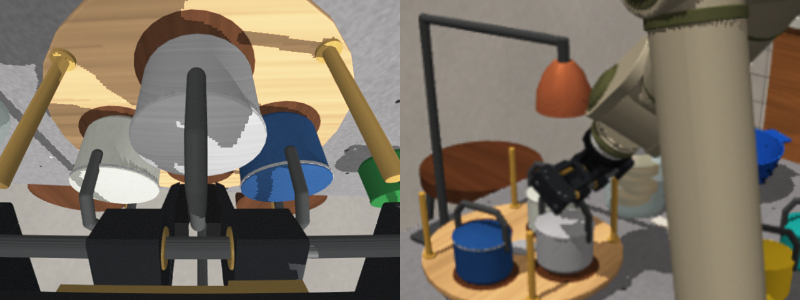

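The force now reads -4 N, so the pot is held and clear. Next I'll carry it out forward between the front posts.

{"name": "arm_command", "arguments": {"commands": [{"tx": -0.012, "ty": -0.011, "tz": -0.001, "rx": -0.02, "ry": 0.03, "rz": 0, "grip": 0}, {"tx": -0.015, "ty": -0.013, "tz": -0.002, "rx": -0.04, "ry": 0.04, "rz": 0, "grip": 0}, {"tx": -0.019, "ty": -0.016, "tz": -0.004, "rx": -0.04, "ry": 0.06, "rz": 0, "grip": 0}, {"tx": -0.019, "ty": -0.017, "tz": -0.006, "rx": -0.04, "ry": 0.05, "rz": 0, "grip": 0}]}}

```text
clock: 7.2
position: [0.5001, -0.048, 0.1618]
tcp_rot: [-0.652, 0.683, 0.183, 0.274]
force: [-0.8, 0.2, -3.5]
width: 0.01
```

{"name": "arm_command", "arguments": {"commands": [{"tx": -0.017, "ty": -0.017, "tz": -0.005, "rx": -0.04, "ry": 0.05, "rz": 0, "grip": 0}, {"tx": -0.011, "ty": -0.017, "tz": -0.007, "rx": -0.01, "ry": 0.01, "rz": 0, "grip": 0}, {"tx": -0.007, "ty": -0.016, "tz": -0.003, "rx": 0, "ry": 0, "rz": 0, "grip": 0}, {"tx": 0, "ty": 0, "tz": 0, "rx": 0, "ry": 0, "rz": 0, "grip": 0}]}}

```text
clock: 7.6
position: [0.4403, -0.0525, 0.1807]
tcp_rot: [-0.64, 0.69, 0.157, 0.299]
force: [0.2, -0.8, -5.1]
width: 0.0099
```

Run:
```python
from kin import *
s=read_state();p=s['position'];R=Rq(s['tcp_rot']);print(s['clock'],p,s['qpos'],s['force'],s['wrist_torque'],s['width'])
y=R[:,1];print('az',np.degrees(np.arctan2(y[1],y[0])),np.degrees(np.arccos(-y[2])),'z tool',R[:,2])
for n in ('wrist','side'):cv2.imwrite(f'pics/{n}6.png',read_camera(n)[:,:,::-1])
w=cv2.imread('pics/wrist6.png');sd=cv2.imread('pics/side6.png')
a=cv2.resize(w,(400,300));b=cv2.resize(sd[80:280,220:480],(400,308))[:300]
cv2.imwrite('pics/c6.png',cv2.hconcat([a,b]))
```

```text
7.6 [ 0.4403 -0.0525  0.1807] [-0.477  -0.0747  2.265   0.4883  0.3444 -2.2466] [ 0.2495 -0.7852 -5.1079] [0.3255 0.5666 0.0672] 0.009854290322745702
az -12.380186908632608 37.875520574522255 z tool [ 0.2109  0.9775 -0.0027]
```

View pics/c6.png

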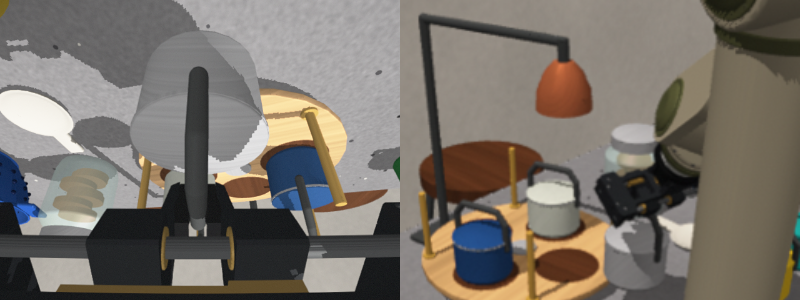

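Run:
```python
from kin import *
s=read_state();p=s['position'];R=Rq(s['tcp_rot']);q=s['qpos'];th=37.8
g0=p-.019*R[:,1]
G=[([.424,-.043,.205],-12),([.42,-.03,.218],-12),([.415,-.01,.23],-10),([.412,.015,.238],-8),([.412,.045,.24],-5),([.414,.075,.24],-2),([.418,.105,.24],0),([.422,.135,.24],2),([.427,.165,.24],3),([.432,.195,.24],4),([.438,.225,.238],5),([.444,.255,.232],5),([.45,.283,.222],5),([.456,.307,.21],5),([.461,.326,.197],5),([.464,.338,.185],5),([.466,.344,.175],5),([.466,.344,.165],5)]
L=[]
for g,a in G:
    Rr=Rat(a,th);L.append((np.array(g)+.019*Rr[:,1],Rr));q,e=ik(*L[-1],q);print(q,e)
rows(L)
```

```text
[-0.4652 -0.1086  2.2634  0.4367  0.3753 -2.1843] 4.182626467397199e-11
[-0.4268 -0.1463  2.2534  0.3401  0.4073 -2.0577] 1.414538181682325e-15
[-0.3811 -0.1843  2.2463  0.2949  0.4472 -2.0022] 4.3645642655576466e-14
[-0.3104 -0.2039  2.2371  0.2336  0.4667 -1.9157] 1.8679675861665856e-12
[-0.2241 -0.1986  2.2272  0.1876  0.4648 -1.8472] 3.0740687773089803e-12
[-0.1361 -0.1783  2.2119  0.1414  0.4547 -1.778 ] 1.3793133302186789e-12
[-0.041  -0.1454  2.1859  0.0587  0.4425 -1.6563] 1.74438935518495e-11
[ 0.0485 -0.1089  2.1554 -0.0197  0.4355 -1.5422] 4.852640302189314e-12
[ 0.1393 -0.0647  2.1162 -0.1265  0.4352 -1.3872] 1.4519359228493603e-11
[ 0.2222 -0.0185  2.0726 -0.2189  0.4427 -1.2517] 3.3897884499367592e-12
[ 0.2966  0.0338  2.0258 -0.297   0.4503 -1.1356] 1.2427914653213091e-12
[ 0.37    0.0952  1.9771 -0.3953  0.4601 -0.9874] 2.6321675589669837e-13
[ 0.4312  0.1597  1.9323 -0.479   0.465  -0.8604] 4.80918971606475e-14
[ 0.4779  0.221   1.8924 -0.546   0.4661 -0.7589] 5.286651900756768e-15
[ 0.5116  0.2747  1.8614 -0.601   0.4626 -0.6775] 1.3877787807814457e-15
[ 0.5319  0.3
[... 437 characters left out ...]
z': 0.03, 'rx': 0.03, 'ry': -0.04} 
5 {'tz': 0.031, 'rx': 0.03, 'ry': -0.04} 
6 {'tx': 0.002, 'ty': 0.002, 'tz': 0.031, 'rx': 0.02, 'ry': -0.03} 
7 {'tx': 0.003, 'ty': 0.002, 'tz': 0.03, 'rx': 0.02, 'ry': -0.02} 
8 {'tx': 0.005, 'ty': 0.004, 'tz': 0.03, 'rx': 0.01, 'ry': -0.02} 
9 {'tx': 0.005, 'ty': 0.004, 'tz': 0.03, 'rx': 0.02, 'ry': -0.01} 
10 {'tx': 0.005, 'ty': 0.006, 'tz': 0.03, 'rx': 0.01, 'ry': -0.02} 
11 {'tx': 0.004, 'ty': 0.011, 'tz': 0.029} 
12 {'ty': 0.013, 'tz': 0.027} 
13 {'tx': -0.001, 'ty': 0.014, 'tz': 0.024} 
14 {'tx': -0.002, 'ty': 0.015, 'tz': 0.018} 
15 {'tx': -0.004, 'ty': 0.012, 'tz': 0.012} 
16 {'tx': -0.005, 'ty': 0.009, 'tz': 0.006} 
17 {'tx': -0.006, 'ty': 0.008}
```

{"name": "arm_command", "arguments": {"commands": [{"tx": 0, "ty": -0.012, "tz": 0.006, "rx": 0, "ry": 0, "rz": 0, "grip": 0}, {"tx": 0.003, "ty": -0.015, "tz": 0.012, "rx": 0, "ry": 0, "rz": 0, "grip": 0}, {"tx": 0, "ty": -0.015, "tz": 0.019, "rx": 0.03, "ry": -0.03, "rz": 0, "grip": 0}, {"tx": -0.001, "ty": -0.01, "tz": 0.024, "rx": 0.02, "ry": -0.03, "rz": 0, "grip": 0}, {"tx": -0.002, "ty": -0.005, "tz": 0.03, "rx": 0.03, "ry": -0.04, "rz": 0, "grip": 0}]}}

```text
clock: 8.2
position: [0.4234, 0.0444, 0.2257]
tcp_rot: [-0.658, 0.678, 0.201, 0.257]
force: [0.7, -0.6, -4.8]
width: 0.0101
```

{"name": "arm_command", "arguments": {"commands": [{"tx": 0, "ty": 0, "tz": 0.031, "rx": 0.03, "ry": -0.04, "rz": 0, "grip": 0}, {"tx": 0.002, "ty": 0.002, "tz": 0.031, "rx": 0.02, "ry": -0.03, "rz": 0, "grip": 0}, {"tx": 0.003, "ty": 0.002, "tz": 0.03, "rx": 0.02, "ry": -0.02, "rz": 0, "grip": 0}, {"tx": 0.005, "ty": 0.004, "tz": 0.03, "rx": 0.01, "ry": -0.02, "rz": 0, "grip": 0}, {"tx": 0.005, "ty": 0.004, "tz": 0.03, "rx": 0.02, "ry": -0.01, "rz": 0, "grip": 0}]}}

```text
clock: 8.7
position: [0.4436, 0.1982, 0.2238]
tcp_rot: [0.679, -0.658, -0.253, -0.204]
force: [1.3, -0.8, -4.6]
width: 0.0099
```

{"name": "arm_command", "arguments": {"commands": [{"tx": 0.005, "ty": 0.006, "tz": 0.03, "rx": 0.01, "ry": -0.02, "rz": 0, "grip": 0}, {"tx": 0.004, "ty": 0.011, "tz": 0.029, "rx": 0, "ry": 0, "rz": 0, "grip": 0}, {"tx": 0, "ty": 0.013, "tz": 0.027, "rx": 0, "ry": 0, "rz": 0, "grip": 0}, {"tx": -0.001, "ty": 0.014, "tz": 0.024, "rx": 0, "ry": 0, "rz": 0, "grip": 0}, {"tx": -0.002, "ty": 0.015, "tz": 0.018, "rx": 0, "ry": 0, "rz": 0, "grip": 0}]}}

```text
clock: 9.2
position: [0.4727, 0.3298, 0.1801]
tcp_rot: [0.68, -0.657, -0.26, -0.197]
force: [-0.4, -0.1, -3.8]
width: 0.0101
```

{"name": "arm_command", "arguments": {"commands": [{"tx": -0.004, "ty": 0.012, "tz": 0.012, "rx": 0, "ry": 0, "rz": 0, "grip": 0}, {"tx": 0, "ty": 0, "tz": 0, "rx": 0, "ry": 0, "rz": 0, "grip": 0}, {"tx": 0, "ty": 0, "tz": 0, "rx": 0, "ry": 0, "rz": 0, "grip": 0}]}}

```text
clock: 9.5
position: [0.4754, 0.3398, 0.169]
tcp_rot: [0.679, -0.658, -0.26, -0.197]
force: [0.1, -0.6, -3.8]
width: 0.0098
```

Run:
```python
from kin import *
s=read_state();p=s['position'];R=Rq(s['tcp_rot']);q=s['qpos'];print(s['clock'],p,s['qpos'],s['force'],s['width'])
y=R[:,1];print('az',np.degrees(np.arctan2(y[1],y[0])),np.degrees(np.arccos(-y[2])),'z tool',R[:,2],'g',p-.019*y)
for n in ('wrist','side','top'):cv2.imwrite(f'pics/{n}7.png',read_camera(n)[:,:,::-1])
w=cv2.imread('pics/wrist7.png');sd=cv2.imread('pics/side7.png');t=cv2.imread('pics/top7.png')
a=cv2.resize(sd[190:400,150:430],(400,300));b=cv2.resize(t[150:360,100:380],(400,300));a=cv2.vconcat([a,cv2.resize(w,(400,300))]);b=cv2.copyMakeBorder(b,0,300,0,0,0)
cv2.imwrite('pics/c7.png',cv2.hconcat([a,b]))
```

```text
9.5 [0.4754 0.3398 0.169 ] [ 0.531   0.315   1.8457 -0.6374  0.4492 -0.6291] [ 0.1137 -0.6192 -3.8161] 0.009810694763569076
az 5.43194995371044 37.70971240312148 z tool [-0.0946  0.9955  0.0001] g [0.4638 0.3387 0.184 ]
```

View pics/c7.png

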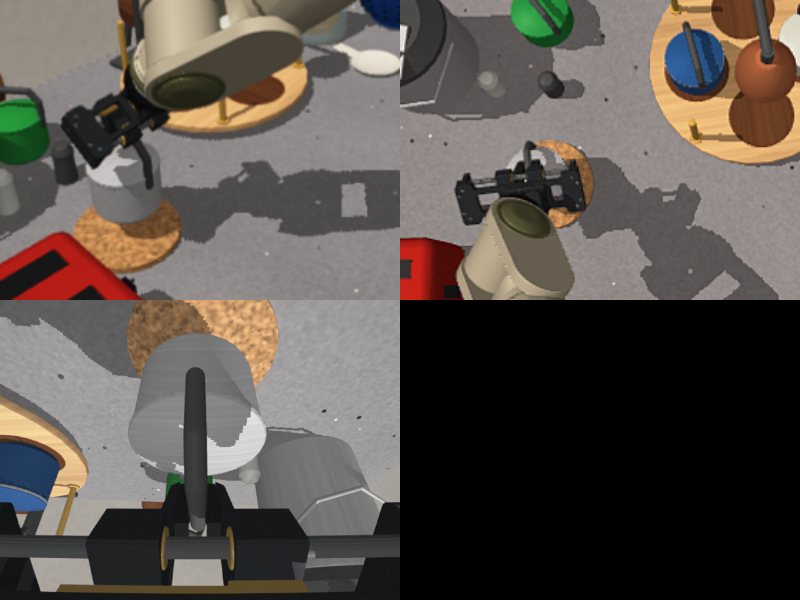

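Run:
```python
from kin import *
ct=cam('top');cs=cam('side')
# toaster top right-far corner: top px (143,318); side px (203,356)?? 
print(tri(ct,(143,318),cs,(262,425)),tri(ct,(138,320),cs,(250,400)),plane(ct,[(143,318)],.15))
s=read_state();q=s['qpos']
# wrist center now and at placed
R=Rq(s['tcp_rot']);print('wrist',s['position']-.2478*R[:,1],'elbow-ish z')
g=np.array([.466,.343,.139]);p=s['position'];t=g+.019*R[:,1];Z=np.array([0,0,1.])
m=t+Z*.010
L=[(p+(m-p)*i/4,R) for i in range(1,5)]+[(m-Z*.003*i,R) for i in range(1,6)]
for a in L: q,e=ik(*a,q);print(q,e)
rows(L)
```

```text
(array([0.3313, 0.459 , 0.0131]), np.float64(0.10606084651026863)) (array([0.3337, 0.4602, 0.0725]), np.float64(0.07856282725510287)) [[0.3611 0.4518 0.15  ]]
wrist [0.3244 0.3249 0.3661] elbow-ish z
[ 0.5318  0.3292  1.8513 -0.6679  0.4327 -0.5943] 5.6619042200591e-10
[ 0.5336  0.3461  1.8564 -0.7002  0.4165 -0.5577] 8.418306305380772e-10
[ 0.5354  0.3634  1.861  -0.7349  0.401  -0.5187] 1.1962160192620963e-09
[ 0.5372  0.3811  1.865  -0.772   0.3861 -0.4773] 1.8713615437002827e-09
[ 0.5372  0.3863  1.8674 -0.7852  0.3807 -0.4632] 1.1822573362059999e-12
[ 0.5372  0.3915  1.8697 -0.7987  0.3754 -0.4486] 1.4151749556446754e-12
[ 0.5372  0.3968  1.8719 -0.8125  0.3702 -0.4337] 1.6880715417524517e-12
[ 0.5372  0.4021  1.8741 -0.8268  0.3651 -0.4185] 2.0406429181957982e-12
[ 0.5372  0.4075  1.8762 -0.8414  0.3601 -0.4028] 2.47243777247195e-12
0 {'tx': -0.005, 'ty': 0.008, 'tz': 0.001} 
1 {'tx': -0.005, 'ty': 0.007, 'tz': 0.001} 
2 {'tx': -0.005, 'ty': 0.008, 'tz': 0.001} 
3 {'tx': -0.005, 'ty': 0.007, 'tz': 0.002} 
4 {'tx': -0.002, 'ty': 0.003} 
5 {'tx': -0.002, 'ty': 0.002} 
6 {'tx': -0.002, 'ty': 0.002} 
7 {'tx': -0.002, 'ty': 0.003} 
8 {'tx': -0.002, 'ty': 0.002}
```

View pics/side7.png

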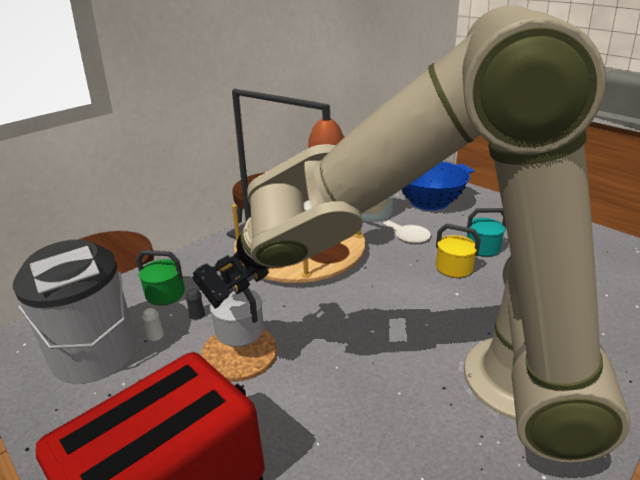

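{"name": "arm_command", "arguments": {"commands": [{"tx": -0.005, "ty": 0.008, "tz": 0.001, "rx": 0, "ry": 0, "rz": 0, "grip": 0}, {"tx": -0.005, "ty": 0.007, "tz": 0.001, "rx": 0, "ry": 0, "rz": 0, "grip": 0}, {"tx": -0.005, "ty": 0.008, "tz": 0.001, "rx": 0, "ry": 0, "rz": 0, "grip": 0}, {"tx": -0.005, "ty": 0.007, "tz": 0.002, "rx": 0, "ry": 0, "rz": 0, "grip": 0}, {"tx": 0, "ty": 0, "tz": 0, "rx": 0, "ry": 0, "rz": 0, "grip": 0}]}}

```text
clock: 10.15
position: [0.4775, 0.3443, 0.1334]
tcp_rot: [0.679, -0.658, -0.26, -0.197]
force: [-0.1, -0.1, -4.4]
width: 0.0101
```

Run:
```python
from kin import *
s=read_state();p=s['position'];R=Rq(s['tcp_rot']);q=s['qpos'];print(s['clock'],p,s['force'],s['width'],'g',p-.019*R[:,1])
for n in ('side','wrist'):cv2.imwrite(f'pics/{n}8.png',read_camera(n)[:,:,::-1])
sd=cv2.imread('pics/side8.png');w=cv2.imread('pics/wrist8.png')
cv2.imwrite('pics/c8.png',cv2.hconcat([cv2.resize(sd[265:385,170:310],(420,360)),cv2.resize(w[:240],None,fx=.58,fy=1.5)[:360]]))
```

```text
10.15 [0.4775 0.3443 0.1334] [-0.1161 -0.1073 -4.4207] 0.010076322767943976 g [0.4659 0.3432 0.1484]
```

View pics/c8.png

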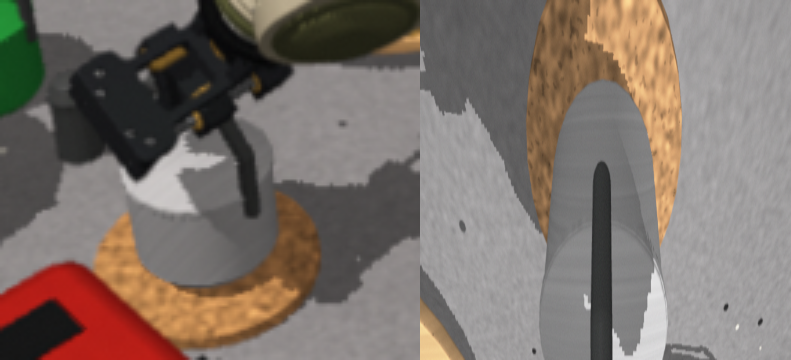

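{"name": "arm_command", "arguments": {"commands": [{"tx": -0.002, "ty": 0.003, "tz": 0, "rx": 0, "ry": 0, "rz": 0, "grip": 0}, {"tx": -0.002, "ty": 0.002, "tz": 0, "rx": 0, "ry": 0, "rz": 0, "grip": 0}, {"tx": 0, "ty": 0, "tz": 0, "rx": 0, "ry": 0, "rz": 0, "grip": 0}]}}

```text
clock: 10.55
position: [0.4773, 0.3446, 0.1271]
tcp_rot: [0.679, -0.657, -0.26, -0.197]
force: [-0.0, -1.2, -4.4]
width: 0.0096
```

{"name": "arm_command", "arguments": {"commands": [{"tx": -0.001, "ty": 0.002, "tz": 0, "rx": 0, "ry": 0, "rz": 0, "grip": 0}, {"tx": 0, "ty": 0, "tz": 0, "rx": 0, "ry": 0, "rz": 0, "grip": 0}]}}

```text
clock: 10.75
position: [0.4779, 0.3448, 0.125]
tcp_rot: [0.679, -0.657, -0.26, -0.197]
force: [0.1, -0.4, -5.0]
width: 0.0101
```

{"name": "arm_command", "arguments": {"commands": [{"tx": -0.001, "ty": 0.001, "tz": 0, "rx": 0, "ry": 0, "rz": 0, "grip": 0}, {"tx": 0, "ty": 0, "tz": 0, "rx": 0, "ry": 0, "rz": 0, "grip": 0}]}}

```text
clock: 10.95
position: [0.4777, 0.3448, 0.1237]
tcp_rot: [0.679, -0.657, -0.26, -0.197]
force: [-0.3, 0.6, -3.7]
width: 0.01
```

{"name": "arm_command", "arguments": {"commands": [{"tx": 0, "ty": 0.001, "tz": 0, "rx": 0, "ry": 0, "rz": 0, "grip": 0}, {"tx": 0, "ty": 0, "tz": 0, "rx": 0, "ry": 0, "rz": 0, "grip": 0}]}}

```text
clock: 11.15
position: [0.4785, 0.3449, 0.1231]
tcp_rot: [0.679, -0.657, -0.26, -0.197]
force: [0.6, 0.9, -3.3]
width: 0.0102
```

{"name": "arm_command", "arguments": {"commands": [{"tx": -0.001, "ty": 0.001, "tz": 0, "rx": 0, "ry": 0, "rz": 0, "grip": 0}, {"tx": 0, "ty": 0, "tz": 0, "rx": 0, "ry": 0, "rz": 0, "grip": 0}]}}

```text
clock: 11.35
position: [0.479, 0.3453, 0.1228]
tcp_rot: [0.679, -0.657, -0.261, -0.198]
force: [3.2, -0.3, 2.6]
width: 0.01
```

Contact: the force rose to +2.6 N at exactly the expected height. I'll release it now.

{"name": "arm_command", "arguments": {"commands": [{"tx": 0, "ty": 0, "tz": 0, "rx": 0, "ry": 0, "rz": 0, "grip": 0.3}, {"tx": 0, "ty": 0, "tz": 0, "rx": 0, "ry": 0, "rz": 0, "grip": 0.5}, {"tx": 0, "ty": 0, "tz": 0, "rx": 0, "ry": 0, "rz": 0, "grip": 0.6}, {"tx": 0, "ty": 0, "tz": 0, "rx": 0, "ry": 0, "rz": 0, "grip": 0.6}, {"tx": 0, "ty": 0, "tz": 0, "rx": 0, "ry": 0, "rz": 0, "grip": 0.6}]}}

```text
clock: 11.85
position: [0.4781, 0.3448, 0.1215]
tcp_rot: [0.679, -0.657, -0.26, -0.197]
force: [0.4, -0.5, 0.7]
width: 0.0481
```

Run:
```python
from kin import *
s=read_state();p=s['position'];R=Rq(s['tcp_rot']);q=s['qpos'];print(s['clock'],p,q,s['force'],s['width'],'g',p-.019*R[:,1])
for n in ('side','wrist'):cv2.imwrite(f'pics/{n}9.png',read_camera(n)[:,:,::-1])
sd=cv2.imread('pics/side9.png');w=cv2.imread('pics/wrist9.png')
cv2.imwrite('pics/c9.png',cv2.hconcat([cv2.resize(sd[255:385,170:310],(388,360)),cv2.resize(w,(400,360))]))
L=[(p-R[:,1]*.02*i,R) for i in range(1,7)]
for a in L: q,e=ik(*a,q);print(q,e)
```

```text
11.85 [0.4781 0.3448 0.1215] [ 0.538   0.4044  1.8716 -0.8249  0.3662 -0.4204] [ 0.3901 -0.5112  0.7212] 0.04809677472542337 g [0.4665 0.3437 0.1365]
[ 0.5499  0.3599  1.8858 -0.7787  0.3939 -0.4619] 1.2558142005736424e-09
[ 0.5625  0.3156  1.8979 -0.7365  0.4242 -0.4995] 7.818419430650099e-10
[ 0.5756  0.2717  1.9076 -0.6982  0.4569 -0.5334] 8.381728644479836e-10
[ 0.5894  0.2285  1.9147 -0.6637  0.4922 -0.5636] 9.242298593115095e-10
[ 0.6039  0.1861  1.9194 -0.6329  0.5297 -0.5901] 9.990620830624408e-10
[ 0.6191  0.1448  1.9215 -0.6058  0.5693 -0.6131] 1.0463155342144148e-09
```

View pics/c9.png

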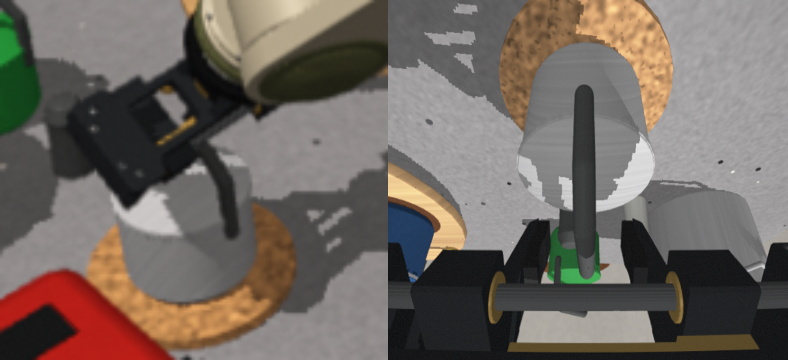

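{"name": "arm_command", "arguments": {"commands": [{"tx": 0, "ty": -0.01, "tz": 0, "rx": 0, "ry": 0, "rz": 0, "grip": 0.6}, {"tx": 0, "ty": -0.02, "tz": 0, "rx": 0, "ry": 0, "rz": 0, "grip": 0.6}, {"tx": 0, "ty": -0.025, "tz": 0, "rx": 0, "ry": 0, "rz": 0, "grip": 0.6}, {"tx": 0, "ty": -0.03, "tz": 0, "rx": 0, "ry": 0, "rz": 0, "grip": 0.6}, {"tx": 0, "ty": -0.03, "tz": 0, "rx": 0, "ry": 0, "rz": 0, "grip": 0.6}]}}

```text
clock: 12.45
position: [0.4068, 0.338, 0.2137]
tcp_rot: [0.679, -0.657, -0.26, -0.197]
force: [0.9, 0.7, -0.0]
width: 0.0531
```

Run:
```python
from kin import *
s=read_state();q0=s['qpos'];print(s['clock'],s['position'],q0)
for n in ('side','wrist','top'):cv2.imwrite(f'pics/{n}10.png',read_camera(n)[:,:,::-1])
A=np.array([.6757,-.0278])
for fl in (0,1):
  for th in (18,25):
    print(fl,th)
    for beta,az in ((142.5,-37),(165,-18),(187.5,0),(210,15),(232.5,28),(232.5,50)):
        b=np.radians(beta);g=np.r_[A+.17*np.array([np.cos(b),np.sin(b)]),.14]
        R=Rat(az,th);R=R@FL if fl else R
        best=None
        for q6 in (-2.5,-1.5,0,.3,1.5):
            qq=q0.copy();qq[0]=0;qq[3]=0;qq[5]=q6
            q,e=ik(g+.019*R[:,1],R,qq)
            if e<1e-3:best=q
        print(beta,az,best if best is None else best.round(2))
```

```text
12.45 [0.4068 0.338  0.2137] [ 0.6163  0.1511  1.9222 -0.6094  0.5618 -0.6102]
0 18
142.5 -37 [ 0.    0.4   1.74 -0.27  0.77 -0.75]
165 -18 [-0.18  0.3   1.89 -0.07  0.64 -1.39]
187.5 0 [-0.38  0.29  1.91  0.19  0.66 -2.09]
210 15 [-0.52  0.36  1.8   0.32  0.78 -2.56]
232.5 28 [-0.58  0.49  1.6   0.35  0.93 -2.83]
232.5 50 None
0 25
142.5 -37 [ 0.04  0.39  1.8  -0.45  0.66 -0.57]
165 -18 [-0.17  0.27  1.97 -0.13  0.47 -1.32]
187.5 0 [-0.41  0.25  1.99  0.34  0.52 -2.24]
210 15 [-0.56  0.34  1.87  0.51  0.69 -2.75]
232.5 28 None
232.5 50 None
1 18
142.5 -37 [ 0.    0.4   1.74 -0.27  0.77  2.4 ]
165 -18 [-0.18  0.3   1.89 -0.07  0.64  1.76]
187.5 0 [-0.38  0.29  1.91  0.19  0.66  1.06]
210 15 [-0.52  0.36  1.8   0.32  0.78  0.58]
232.5 28 [-0.58  0.49  1.6   0.35  0.93  0.31]
232.5 50 [-0.6   0.54  1.52  0.36  1.08 -0.07]
1 25
142.5 -37 [ 0.04  0.39  1.8  -0.45  0.66  2.57]
165 -18 [-0.17  0.27  1.97 -0.13  0.47  1.82]
187.5 0 [-0.41  0.25  1.99  0.34  0.52  0.9 ]
210 15 [-0.56  0.34  1.87  0.51  0.69  0.39]
232.5 28 [-0.63  0.47  1.66  0.52  0.88  0.15]
232.5 50 [-0.64  0.54  1.55  0.5   1.08 -0.19]
```

View pics/side10.png

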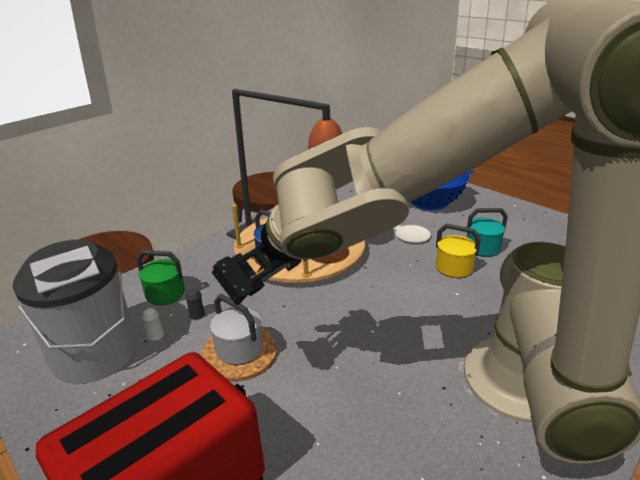

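View pics/top10.png

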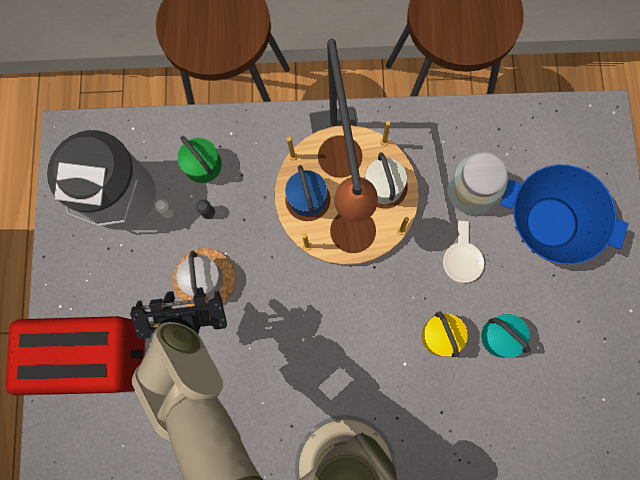

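Run:
```python
from kin import *
s=read_state();p=s['position'];R0=Rq(s['tcp_rot']);q=s['qpos']
post=np.array([.5404,.076,.140]);R=Rat(-37,18)
t=post+.019*R[:,1];pre=t-.09*R[:,1];print(t,pre)
mid=np.array([.43,.22,.25])
W=[]
N=9
for i in range(1,N+1):
    u=i/N; Bz=(1-u)**2*p+2*u*(1-u)*np.array([.43,.2,.27])+u*u*pre
    W.append((Bz,Rat(5.4+(-37-5.4)*u,37.8+(18-37.8)*u)))
for a in W: q,e=ik(*a,q);print(q,e)
rows(W)
```

```text
[0.5451 0.0725 0.1219] [0.5229 0.0892 0.2075]
[ 0.5608  0.1179  1.9102 -0.5368  0.6357 -0.6629] 1.6557549604525072e-13
[ 0.4994  0.0944  1.8978 -0.4786  0.7006 -0.7022] 1.3480148583377274e-14
[ 0.4339  0.0827  1.8816 -0.4302  0.7576 -0.7323] 2.4604932714393135e-15
[ 0.3657  0.0829  1.8617 -0.389   0.8068 -0.7549] 3.3306690738754696e-15
[ 0.2966  0.095   1.8378 -0.3532  0.8488 -0.7707] 1.3877787807814457e-15
[ 0.2283  0.1189  1.8095 -0.3215  0.8842 -0.7798] 8.326672684688674e-16
[ 0.1622  0.1542  1.7761 -0.2929  0.914  -0.7824] 2.7755575615628914e-16
[ 0.0995  0.2005  1.7366 -0.2664  0.9394 -0.7786] 1.1102230246251565e-15
[ 0.0409  0.2572  1.6903 -0.2412  0.9618 -0.7688] 2.799519631074223e-16
0 {'tx': 0.009, 'ty': -0.007, 'tz': -0.031, 'rx': -0.05, 'ry': 0.07, 'rz': 0.04} 
1 {'tx': 0.011, 'ty': -0.002, 'tz': -0.03, 'rx': -0.05, 'ry': 0.06, 'rz': 0.04} 
2 {'tx': 0.012, 'ty': 0.002, 'tz': -0.028, 'rx': -0.04, 'ry': 0.07, 'rz': 0.04} 
3 {'tx': 0.014, 'ty': 0.006, 'tz': -0.027, 'rx': -0.04, 'ry': 0.07, 'rz': 0.04} 
4 {'tx': 0.016, 'ty': 0.009, 'tz': -0.024, 'rx': -0.04, 'ry': 0.08, 'rz': 0.03} 
5 {'tx': 0.018, 'ty': 0.014, 'tz': -0.021, 'rx': -0.04, 'ry': 0.07, 'rz': 0.04} 
6 {'tx': 0.02, 'ty': 0.016, 'tz': -0.018, 'rx': -0.03, 'ry': 0.08, 'rz': 0.04} 
7 {'tx': 0.023, 'ty': 0.02, 'tz': -0.014, 'rx': -0.03, 'ry': 0.07, 'rz': 0.04} 
8 {'tx': 0.023, 'ty': 0.022, 'tz': -0.011, 'rx': -0.03, 'ry': 0.08, 'rz': 0.04}
```

{"name": "arm_command", "arguments": {"commands": [{"tx": 0.009, "ty": -0.007, "tz": -0.031, "rx": -0.05, "ry": 0.07, "rz": 0.04, "grip": 0.6}, {"tx": 0.011, "ty": -0.002, "tz": -0.03, "rx": -0.05, "ry": 0.06, "rz": 0.04, "grip": 0.6}, {"tx": 0.012, "ty": 0.002, "tz": -0.028, "rx": -0.04, "ry": 0.07, "rz": 0.04, "grip": 0.6}, {"tx": 0.014, "ty": 0.006, "tz": -0.027, "rx": -0.04, "ry": 0.07, "rz": 0.04, "grip": 0.6}, {"tx": 0.016, "ty": 0.009, "tz": -0.024, "rx": -0.04, "ry": 0.08, "rz": 0.03, "grip": 0.6}]}}

```text
clock: 13.1
position: [0.4549, 0.191, 0.2378]
tcp_rot: [-0.652, 0.705, 0.051, 0.273]
force: [0.3, 1.3, -0.7]
width: 0.0529
```

{"name": "arm_command", "arguments": {"commands": [{"tx": 0.018, "ty": 0.014, "tz": -0.021, "rx": -0.04, "ry": 0.07, "rz": 0.04, "grip": 0.6}, {"tx": 0.02, "ty": 0.016, "tz": -0.018, "rx": -0.03, "ry": 0.08, "rz": 0.04, "grip": 0.6}, {"tx": 0.023, "ty": 0.02, "tz": -0.014, "rx": -0.03, "ry": 0.07, "rz": 0.04, "grip": 0.6}, {"tx": 0.023, "ty": 0.022, "tz": -0.011, "rx": -0.03, "ry": 0.08, "rz": 0.04, "grip": 0.6}, {"tx": 0, "ty": 0, "tz": 0, "rx": 0, "ry": 0, "rz": 0, "grip": 0.6}]}}

```text
clock: 13.6
position: [0.524, 0.0852, 0.2027]
tcp_rot: [-0.624, 0.7, -0.122, 0.326]
force: [-0.6, -0.8, -0.3]
width: 0.0526
```

Run:
```python
from kin import *
s=read_state();p=s['position'];R=Rq(s['tcp_rot']);q=s['qpos'];print(s['clock'],p,q,s['force'],s['width'])
for n in ('wrist','top','side'):cv2.imwrite(f'pics/{n}11.png',read_camera(n)[:,:,::-1])
print('post top px',proj(cam('wrist',s),[[.5404,.076,.164]]))
Rt=Rat(-37,18);t=np.array([.5404,.076,.14])+.019*Rt[:,1]
rows([(p+(t-p)*i/4,Rt) for i in range(1,5)])
```

```text
13.6 [0.524  0.0852 0.2027] [ 0.0349  0.2683  1.688  -0.2449  0.9643 -0.7655] [-0.5657 -0.7797 -0.3038] 0.05261553111283081
post top px [[322.2577 283.9527]]
0 {'tx': 0.002, 'ty': 0.024, 'tz': -0.001, 'rx': 0.01} 
1 {'ty': 0.021, 'tz': 0.001} 
2 {'ty': 0.021} 
3 {'tx': -0.001, 'ty': 0.021, 'tz': 0.001}
```

View pics/wrist11.png

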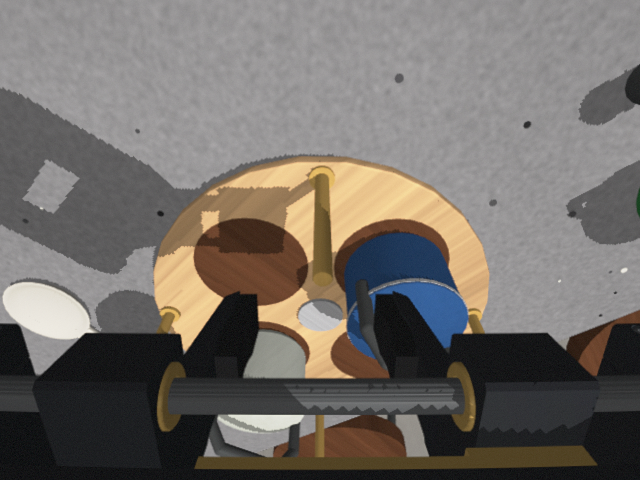

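View pics/top11.png

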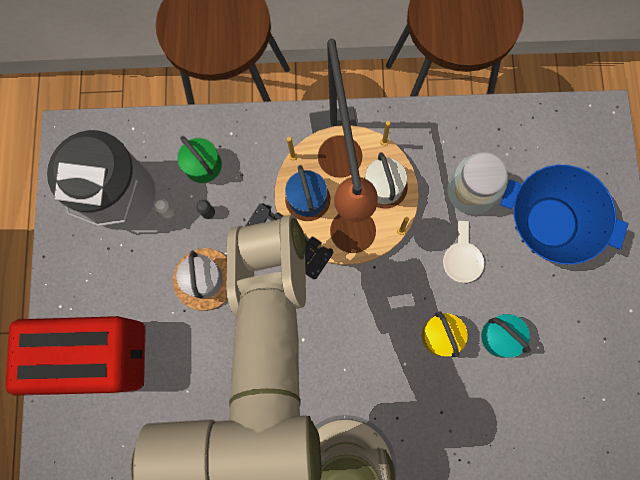

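{"name": "arm_command", "arguments": {"commands": [{"tx": 0.002, "ty": 0.024, "tz": 0, "rx": 0.01, "ry": 0, "rz": 0, "grip": 0.6}, {"tx": 0, "ty": 0.021, "tz": 0.001, "rx": 0, "ry": 0, "rz": 0, "grip": 0.6}, {"tx": 0, "ty": 0.021, "tz": 0, "rx": 0, "ry": 0, "rz": 0, "grip": 0.6}, {"tx": -0.001, "ty": 0.021, "tz": 0, "rx": 0, "ry": 0, "rz": 0, "grip": 0.6}, {"tx": 0, "ty": 0, "tz": 0, "rx": 0, "ry": 0, "rz": 0, "grip": 0.4}]}}

```text
clock: 14.25
position: [0.5438, 0.0732, 0.1211]
tcp_rot: [-0.629, 0.697, -0.118, 0.324]
force: [-0.2, 0.6, 0.3]
width: 0.0468
```

Run:
```python
from kin import *
s=read_state();p=s['position'];R=Rq(s['tcp_rot']);q=s['qpos'];print(s['clock'],p,q,s['force'],s['width'],'g',p-.019*R[:,1])
for n in ('wrist',):cv2.imwrite(f'pics/{n}12.png',read_camera(n)[:,:,::-1])
```

```text
14.25 [0.5438 0.0732 0.1211] [ 0.0038  0.4003  1.7433 -0.2658  0.7666 -0.753 ] [-0.2342  0.5898  0.3095] 0.04678525078266214 g [0.5392 0.0767 0.1392]
```

View pics/wrist12.png

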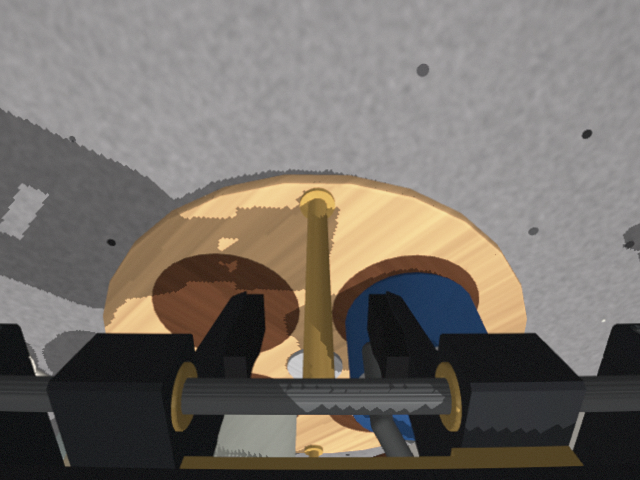

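{"name": "arm_command", "arguments": {"commands": [{"tx": 0, "ty": 0, "tz": 0, "rx": 0, "ry": 0, "rz": 0, "grip": 0.24}, {"tx": 0, "ty": 0, "tz": 0, "rx": 0, "ry": 0, "rz": 0, "grip": 0.24}, {"tx": 0, "ty": 0, "tz": 0, "rx": 0, "ry": 0, "rz": 0, "grip": 0.24}, {"tx": 0, "ty": 0, "tz": 0, "rx": 0, "ry": 0, "rz": 0, "grip": 0.24}, {"tx": 0, "ty": 0, "tz": 0, "rx": 0, "ry": 0, "rz": 0, "grip": 0.24}], "force": 20}}

```text
clock: 14.8
position: [0.5452, 0.0727, 0.1234]
tcp_rot: [-0.629, 0.696, -0.117, 0.326]
force: [0.8, 0.4, 0.7]
width: 0.0212
```

```bash
cat > arc.py <<'E'
from kin import *
import sys
A=np.array([.6757,-.0278])
def gp(beta): b=np.radians(beta);return np.r_[A+.17*np.array([np.cos(b),np.sin(b)]),.14]
def az(beta): return -37+(beta-142.5)*57/90
def arc(b0,betas):
    s=read_state();q=s['qpos'];p=s['position'];R=Rq(s['tcp_rot'])
    g=p-.019*R[:,1];print(s['clock'],'now beta',np.degrees(np.arctan2(*(g[:2]-A)[::-1]))%360,'rad',np.linalg.norm(g[:2]-A),g[2],'F',s['force'],'w',s['width'],q)
    L=[]
    for b in betas:
        Rr=Rat(az(b),18);L.append((gp(b)+.019*Rr[:,1],Rr));q,e=ik(*L[-1],q)
    print(q,e);rows(L)
E
python3 -c "
from arc import *
arc(0,[143.5,144.5,146,147.5,149.5,152,155,158,161,164,167,170,173,176,179,182,185,188,191,194])"
```

```text
14.8 now beta 142.44227318805653 rad 0.17054362200069317 0.14150266477424794 F [0.761 0.445 0.679] w 0.02117852364895084 [ 0.0028  0.3978  1.7405 -0.2654  0.7674 -0.7531]
[-0.4078  0.2981  1.8941  0.1652  0.6579 -2.0181] 5.551115123125783e-16
0 {'ty': 0.002, 'tz': -0.003, 'ry': -0.01} 
1 {'tz': -0.003, 'ry': -0.01} 
2 {'tz': -0.004, 'rx': 0.01, 'ry': -0.02} 
3 {'tz': -0.005, 'ry': -0.01} 
4 {'tx': 0.001, 'tz': -0.006, 'rx': 0.01, 'ry': -0.02} 
5 {'tz': -0.007, 'rx': 0.01, 'ry': -0.03} 
6 {'tx': 0.001, 'tz': -0.008, 'rx': 0.01, 'ry': -0.03} 
7 {'tz': -0.009, 'rx': 0.01, 'ry': -0.03} 
8 {'tx': 0.001, 'ty': 0.001, 'tz': -0.009, 'rx': 0.01, 'ry': -0.03} 
9 {'tx': 0.002, 'tz': -0.008, 'rx': 0.01, 'ry': -0.04} 
10 {'tx': 0.001, 'tz': -0.009, 'rx': 0.01, 'ry': -0.03} 
11 {'tx': 0.001, 'ty': 0.001, 'tz': -0.009, 'rx': 0.01, 'ry': -0.03} 
12 {'tx': 0.002, 'tz': -0.008, 'rx': 0.01, 'ry': -0.03} 
13 {'tx': 0.002, 'ty': 0.001, 'tz': -0.009, 'rx': 0.01, 'ry': -0.03} 
14 {'tx': 0.002, 'ty': 0.001, 'tz': -0.008, 'rx': 0.01, 'ry': -0.03} 
15 {'tx': 0.002, 'tz': -0.008, 'rx': 0.01, 'ry': -0.04} 
16 {'tx': 0.002, 'ty': 0.001, 'tz': -0.009, 'rx': 0.01, 'ry': -0.03} 
17 {'tx': 0.002, 'ty': 0.001, 'tz': -0.008, 'rx': 0.01, 'ry': -0.03} 
18 {'tx': 0.003, 'ty': 0.001, 'tz': -0.009, 'rx': 0.01, 'ry': -0.03} 
19 {'tx': 0.003, 'tz': -0.008, 'rx': 0.01, 'ry': -0.03}
```

{"name": "arm_command", "arguments": {"commands": [{"tx": 0, "ty": 0.002, "tz": -0.003, "rx": 0, "ry": -0.01, "rz": 0, "grip": 0.24}, {"tx": 0, "ty": 0, "tz": -0.003, "rx": 0, "ry": -0.01, "rz": 0, "grip": 0.24}, {"tx": 0, "ty": 0, "tz": -0.004, "rx": 0.01, "ry": -0.02, "rz": 0, "grip": 0.24}, {"tx": 0, "ty": 0, "tz": -0.005, "rx": 0, "ry": -0.01, "rz": 0, "grip": 0.24}, {"tx": 0.001, "ty": 0, "tz": -0.006, "rx": 0.01, "ry": -0.02, "rz": 0, "grip": 0.24}]}}

```text
clock: 15.3
position: [0.534, 0.0544, 0.1214]
tcp_rot: [-0.64, 0.701, -0.092, 0.302]
force: [0.6, 0.1, -0.2]
width: 0.0211
```

{"name": "arm_command", "arguments": {"commands": [{"tx": 0, "ty": 0, "tz": -0.007, "rx": 0.01, "ry": -0.03, "rz": 0, "grip": 0.24}, {"tx": 0.001, "ty": 0, "tz": -0.008, "rx": 0.01, "ry": -0.03, "rz": 0, "grip": 0.24}, {"tx": 0, "ty": 0, "tz": -0.009, "rx": 0.01, "ry": -0.03, "rz": 0, "grip": 0.24}, {"tx": 0.001, "ty": 0.001, "tz": -0.009, "rx": 0.01, "ry": -0.03, "rz": 0, "grip": 0.24}]}}

```text
clock: 15.7
position: [0.5194, 0.0244, 0.1212]
tcp_rot: [-0.658, 0.705, -0.047, 0.261]
force: [0.5, 0.3, -1.0]
width: 0.0213
```

Run:
```python
from arc import *
arc(0,[163,165.5,168.5,171.5,174.5,177.5,180.5,183.5,186.5,189.5,192.5,195.5,198.5])
for n in ('top','wrist'):cv2.imwrite(f'pics/{n}13.png',read_camera(n)[:,:,::-1])
t=cv2.imread('pics/top13.png');w=cv2.imread('pics/wrist13.png')
cv2.imwrite('pics/c13.png',cv2.hconcat([cv2.resize(t[110:280,240:440],(400,340)),cv2.resize(w,(400,340))]))
```

```text
15.7 now beta 161.30020866795775 rad 0.1705972991590467 0.13928162895481672 F [ 0.4583  0.3499 -0.9647] w 0.021295941442155377 [-0.1339  0.317   1.8687 -0.1496  0.6634 -1.1563]
[-0.4389  0.31    1.877   0.1994  0.6749 -2.1213] 1.6653345369377348e-15
0 {'tx': 0.001, 'tz': -0.005, 'rx': 0.01, 'ry': -0.02} 
1 {'tx': 0.002, 'tz': -0.007, 'ry': -0.03} 
2 {'tx': 0.001, 'tz': -0.009, 'rx': 0.01, 'ry': -0.03} 
3 {'tx': 0.001, 'ty': 0.001, 'tz': -0.008, 'rx': 0.01, 'ry': -0.03} 
4 {'tx': 0.002, 'ty': 0.001, 'tz': -0.009, 'rx': 0.01, 'ry': -0.03} 
5 {'tx': 0.002, 'tz': -0.008, 'rx': 0.01, 'ry': -0.04} 
6 {'tx': 0.002, 'ty': 0.001, 'tz': -0.009, 'rx': 0.02, 'ry': -0.03} 
7 {'tx': 0.002, 'ty': 0.001, 'tz': -0.008, 'rx': 0.01, 'ry': -0.03} 
8 {'tx': 0.003, 'tz': -0.008, 'rx': 0.01, 'ry': -0.03} 
9 {'tx': 0.002, 'ty': 0.001, 'tz': -0.009, 'rx': 0.01, 'ry': -0.03} 
10 {'tx': 0.003, 'ty': 0.001, 'tz': -0.008, 'rx': 0.01, 'ry': -0.03} 
11 {'tx': 0.003, 'ty': 0.001, 'tz': -0.008, 'rx': 0.01, 'ry': -0.04} 
12 {'tx': 0.003, 'ty': 0.001, 'tz': -0.008, 'rx': 0.01, 'ry': -0.03}
```

View pics/c13.png

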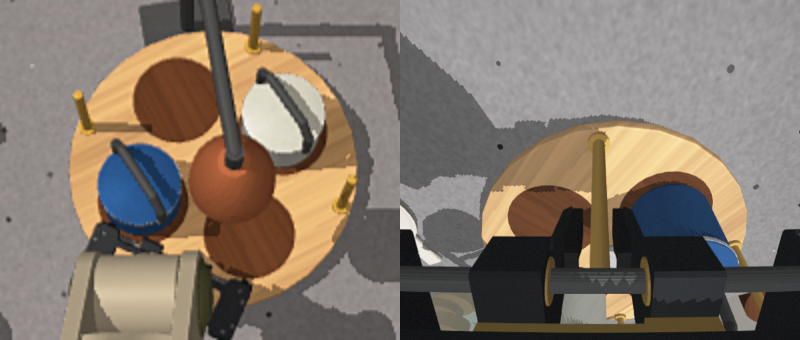

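{"name": "arm_command", "arguments": {"commands": [{"tx": 0.001, "ty": 0, "tz": -0.005, "rx": 0.01, "ry": -0.02, "rz": 0, "grip": 0.24}, {"tx": 0.002, "ty": 0, "tz": -0.007, "rx": 0, "ry": -0.03, "rz": 0, "grip": 0.24}, {"tx": 0.001, "ty": 0, "tz": -0.009, "rx": 0.01, "ry": -0.03, "rz": 0, "grip": 0.24}, {"tx": 0.001, "ty": 0.001, "tz": -0.008, "rx": 0.01, "ry": -0.03, "rz": 0, "grip": 0.24}, {"tx": 0.002, "ty": 0.001, "tz": -0.009, "rx": 0.01, "ry": -0.03, "rz": 0, "grip": 0.24}]}}

```text
clock: 16.3
position: [0.5122, -0.0129, 0.1214]
tcp_rot: [-0.674, 0.708, 0.004, 0.212]
force: [0.5, 0.3, -0.2]
width: 0.0211
```

{"name": "arm_command", "arguments": {"commands": [{"tx": 0.002, "ty": 0, "tz": -0.008, "rx": 0.01, "ry": -0.04, "rz": 0, "grip": 0.24}, {"tx": 0.002, "ty": 0.001, "tz": -0.009, "rx": 0.02, "ry": -0.03, "rz": 0, "grip": 0.24}, {"tx": 0.002, "ty": 0.001, "tz": -0.008, "rx": 0.01, "ry": -0.03, "rz": 0, "grip": 0.24}, {"tx": 0.003, "ty": 0, "tz": -0.006, "rx": 0.01, "ry": -0.03, "rz": 0, "grip": 0.24}, {"tx": 0, "ty": 0, "tz": -0.002, "rx": 0, "ry": 0, "rz": 0, "grip": 0.24}]}}

```text
clock: 16.8
position: [0.5135, -0.0477, 0.1223]
tcp_rot: [-0.689, 0.703, 0.053, 0.166]
force: [0.1, -0.1, 0.2]
width: 0.0214
```

Run:
```python
from arc import *
arc(0,[188.5,190.5,193.5,196.5,199.5,202.5,205.5,208.5,211.5,214.5,217.5])
for n in ('top','wrist','side'):cv2.imwrite(f'pics/{n}14.png',read_camera(n)[:,:,::-1])
t=cv2.imread('pics/side14.png');w=cv2.imread('pics/wrist14.png')
cv2.imwrite('pics/c14.png',cv2.hconcat([cv2.resize(t[110:280,240:440],(400,340)),cv2.resize(w,(400,340))]))
```

```text
16.8 now beta 186.4666323925439 rad 0.16905209827109863 0.14043367222764713 F [ 0.0657 -0.0665  0.1533] w 0.021353946181089805 [-0.351   0.2874  1.9073  0.1041  0.6443 -1.8328]
[-0.5351  0.3906  1.757   0.2946  0.7761 -2.4776] 1.295049674866142e-14
0 {'tx': 0.001, 'ty': 0.001, 'tz': -0.006, 'ry': -0.02} 
1 {'tx': 0.001, 'tz': -0.006, 'rx': 0.01, 'ry': -0.03} 
2 {'tx': 0.003, 'ty': 0.001, 'tz': -0.008, 'rx': 0.01, 'ry': -0.03} 
3 {'tx': 0.003, 'ty': 0.001, 'tz': -0.008, 'rx': 0.01, 'ry': -0.03} 
4 {'tx': 0.003, 'ty': 0.001, 'tz': -0.008, 'rx': 0.01, 'ry': -0.03} 
5 {'tx': 0.003, 'ty': 0.001, 'tz': -0.008, 'rx': 0.01, 'ry': -0.03} 
6 {'tx': 0.003, 'ty': 0.001, 'tz': -0.008, 'rx': 0.01, 'ry': -0.03} 
7 {'tx': 0.004, 'ty': 0.001, 'tz': -0.008, 'rx': 0.01, 'ry': -0.04} 
8 {'tx': 0.003, 'ty': 0.001, 'tz': -0.008, 'rx': 0.01, 'ry': -0.03} 
9 {'tx': 0.004, 'ty': 0.002, 'tz': -0.008, 'rx': 0.01, 'ry': -0.03} 
10 {'tx': 0.004, 'ty': 0.001, 'tz': -0.007, 'rx': 0.01, 'ry': -0.03}
```

View pics/c14.png

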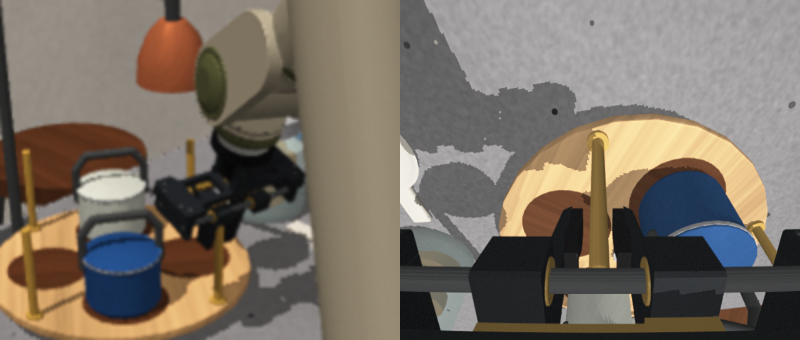

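```bash
sed -i 's/,\.14\]/,.147]/' arc.py
python3 - <<'E'
from arc import *
arc(0,[188.5,190.5,193.5,196.5,199.5,202.5,205.5,208.5,211.5,214.5,217,219])
E
```

```text
16.95 now beta 186.19682361648927 rad 0.16926650547410296 0.14025670315576483 F [-0.1365 -0.4252  0.1208] w 0.021053536846901408 [-0.3496  0.2871  1.9083  0.1037  0.6439 -1.8313]
[-0.5402  0.3885  1.738   0.2942  0.8016 -2.4936] 2.157370767322003e-09
0 {'tx': 0.003, 'ty': -0.006, 'tz': -0.007, 'ry': -0.02} 
1 {'tx': 0.002, 'tz': -0.005, 'rx': 0.01, 'ry': -0.03} 
2 {'tx': 0.003, 'ty': 0.001, 'tz': -0.008, 'rx': 0.01, 'ry': -0.03} 
3 {'tx': 0.003, 'ty': 0.001, 'tz': -0.009, 'rx': 0.01, 'ry': -0.03} 
4 {'tx': 0.003, 'ty': 0.001, 'tz': -0.008, 'rx': 0.01, 'ry': -0.03} 
5 {'tx': 0.003, 'ty': 0.001, 'tz': -0.008, 'rx': 0.01, 'ry': -0.03} 
6 {'tx': 0.003, 'ty': 0.001, 'tz': -0.008, 'rx': 0.01, 'ry': -0.03} 
7 {'tx': 0.004, 'ty': 0.001, 'tz': -0.008, 'rx': 0.01, 'ry': -0.04} 
8 {'tx': 0.003, 'ty': 0.002, 'tz': -0.008, 'rx': 0.01, 'ry': -0.03} 
9 {'tx': 0.004, 'ty': 0.001, 'tz': -0.007, 'rx': 0.01, 'ry': -0.03} 
10 {'tx': 0.003, 'ty': 0.001, 'tz': -0.007, 'rx': 0.01, 'ry': -0.02} 
11 {'tx': 0.003, 'ty': 0.001, 'tz': -0.005, 'rx': 0.01, 'ry': -0.03}
```

{"name": "arm_command", "arguments": {"commands": [{"tx": 0.003, "ty": -0.006, "tz": -0.006, "rx": 0, "ry": -0.02, "rz": 0, "grip": 0.24}, {"tx": 0.002, "ty": 0, "tz": -0.006, "rx": 0.01, "ry": -0.03, "rz": 0, "grip": 0.24}, {"tx": 0.003, "ty": 0.001, "tz": -0.008, "rx": 0.01, "ry": -0.03, "rz": 0, "grip": 0.24}, {"tx": 0.003, "ty": 0.001, "tz": -0.009, "rx": 0.01, "ry": -0.03, "rz": 0, "grip": 0.24}, {"tx": 0.003, "ty": 0.001, "tz": -0.008, "rx": 0.01, "ry": -0.03, "rz": 0, "grip": 0.24}]}}

```text
clock: 17.45
position: [0.5219, -0.0849, 0.1293]
tcp_rot: [-0.698, 0.699, 0.105, 0.114]
force: [0.2, 0.5, 0.7]
width: 0.0216
```

{"name": "arm_command", "arguments": {"commands": [{"tx": 0.003, "ty": 0.001, "tz": -0.008, "rx": 0.01, "ry": -0.03, "rz": 0, "grip": 0.24}, {"tx": 0.003, "ty": 0.001, "tz": -0.008, "rx": 0.01, "ry": -0.03, "rz": 0, "grip": 0.24}, {"tx": 0.004, "ty": 0.001, "tz": -0.008, "rx": 0.01, "ry": -0.04, "rz": 0, "grip": 0.24}, {"tx": 0.003, "ty": 0.002, "tz": -0.008, "rx": 0.01, "ry": -0.03, "rz": 0, "grip": 0.24}, {"tx": 0.004, "ty": 0.001, "tz": -0.007, "rx": 0.01, "ry": -0.03, "rz": 0, "grip": 0.24}]}}

```text
clock: 17.95
position: [0.5418, -0.1227, 0.1286]
tcp_rot: [0.705, -0.688, -0.163, -0.055]
force: [-0.1, 0.4, 0.5]
width: 0.0213
```

Run:
```python
from arc import *
arc(0,[217,220,223,226,228.5,230.5,232,233,234])
for n in ('top','wrist','side'):cv2.imwrite(f'pics/{n}15.png',read_camera(n)[:,:,::-1])
t=cv2.imread('pics/side15.png');w=cv2.imread('pics/wrist15.png')
cv2.imwrite('pics/c15.png',cv2.hconcat([cv2.resize(t[110:280,240:440],(400,340)),cv2.resize(w,(400,340))]))
```

```text
17.95 now beta 214.45120786444306 rad 0.1693767270525634 0.14670053781406153 F [-0.1182  0.3719  0.5262] w 0.021253451412118332 [-0.5216  0.3667  1.7711  0.2752  0.7774 -2.4208]
[-0.5732  0.4794  1.5951  0.3231  0.9034 -2.6899] 2.425740176860437e-10
0 {'tx': 0.003, 'ty': 0.001, 'tz': -0.007, 'rx': 0.01, 'ry': -0.02} 
1 {'tx': 0.004, 'ty': 0.001, 'tz': -0.007, 'rx': 0.01, 'ry': -0.03} 
2 {'tx': 0.004, 'ty': 0.001, 'tz': -0.008, 'rx': 0.01, 'ry': -0.04} 
3 {'tx': 0.004, 'ty': 0.002, 'tz': -0.008, 'rx': 0.01, 'ry': -0.03} 
4 {'tx': 0.004, 'ty': 0.001, 'tz': -0.006, 'rx': 0.01, 'ry': -0.02} 
5 {'tx': 0.003, 'ty': 0.001, 'tz': -0.005, 'ry': -0.03} 
6 {'tx': 0.002, 'tz': -0.003, 'rx': 0.01, 'ry': -0.01} 
7 {'tx': 0.002, 'ty': 0.001, 'tz': -0.003, 'ry': -0.01} 
8 {'tx': 0.001, 'tz': -0.002, 'rx': 0.01, 'ry': -0.01}
```

View pics/c15.png

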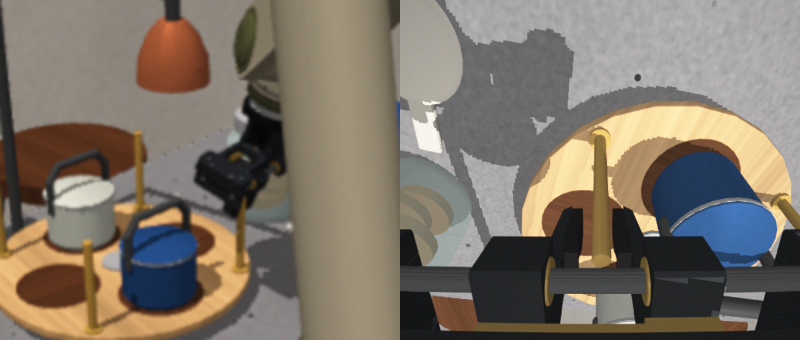

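{"name": "arm_command", "arguments": {"commands": [{"tx": 0.003, "ty": 0.001, "tz": -0.007, "rx": 0.01, "ry": -0.02, "rz": 0, "grip": 0.24}, {"tx": 0.004, "ty": 0.001, "tz": -0.007, "rx": 0.01, "ry": -0.03, "rz": 0, "grip": 0.24}, {"tx": 0.004, "ty": 0.001, "tz": -0.008, "rx": 0.01, "ry": -0.04, "rz": 0, "grip": 0.24}, {"tx": 0.004, "ty": 0.002, "tz": -0.008, "rx": 0.01, "ry": -0.03, "rz": 0, "grip": 0.24}, {"tx": 0.004, "ty": 0.001, "tz": -0.006, "rx": 0.01, "ry": -0.02, "rz": 0, "grip": 0.24}]}}

```text
clock: 18.6
position: [0.5683, -0.1531, 0.1286]
tcp_rot: [0.709, -0.672, -0.212, -0.003]
force: [-5.5, 4.9, 2.1]
width: 0.0214
```

{"name": "arm_command", "arguments": {"commands": [{"tx": 0.003, "ty": 0.001, "tz": -0.005, "rx": 0, "ry": -0.03, "rz": 0, "grip": 0.24}, {"tx": 0.002, "ty": 0, "tz": -0.003, "rx": 0.01, "ry": -0.01, "rz": 0, "grip": 0.24}, {"tx": 0, "ty": 0, "tz": 0, "rx": 0, "ry": 0, "rz": 0, "grip": 0.24}]}}

```text
clock: 18.9
position: [0.5764, -0.1602, 0.1296]
tcp_rot: [0.707, -0.669, -0.227, 0.011]
force: [-0.6, -0.3, 0.4]
width: 0.0209
```

Run:
```python
from arc import *
arc(0,[233,234])
for n in ('top','wrist','side'):cv2.imwrite(f'pics/{n}16.png',read_camera(n)[:,:,::-1])
t=cv2.imread('pics/top16.png');w=cv2.imread('pics/wrist16.png')
cv2.imwrite('pics/c16.png',cv2.hconcat([cv2.resize(t[110:280,240:440],(400,340)),cv2.resize(w,(400,340))]))
```

```text
18.9 now beta 232.05546116618683 rad 0.17042651191871316 0.14766157391104162 F [-0.5507 -0.3392  0.3548] w 0.020946919713182452 [-0.5707  0.466   1.6142  0.3175  0.8925 -2.6624]
[-0.5732  0.4794  1.5951  0.3231  0.9034 -2.6899] 2.4258702852300175e-10
0 {'tx': 0.002, 'ty': 0.001, 'tz': -0.002, 'ry': -0.01} 
1 {'tx': 0.001, 'ty': 0.001, 'tz': -0.002, 'rx': 0.01, 'ry': -0.01}
```

View pics/c16.png

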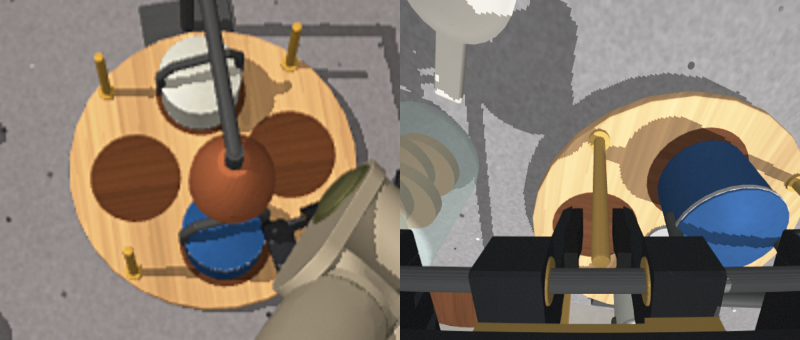

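View pics/side16.png

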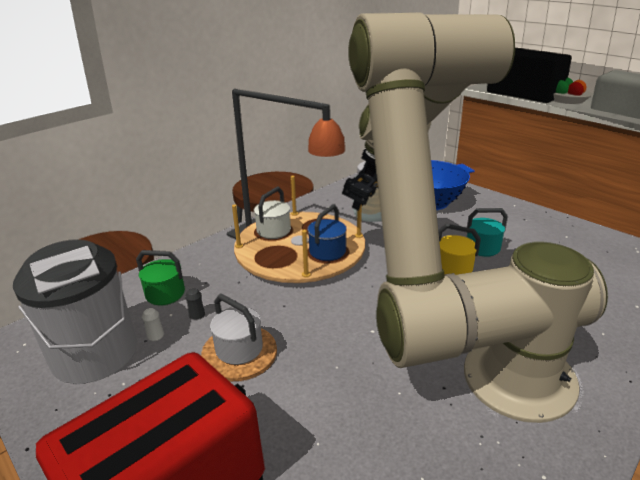

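Forces are back near zero after a 7 N peak, and the three visible posts are within about 1 px of where posts stood at the start: (304,235), (289,139), (387,123). It has clicked in. I'll open and withdraw along the finger axis.

{"name": "arm_command", "arguments": {"commands": [{"tx": 0, "ty": 0, "tz": 0, "rx": 0, "ry": 0, "rz": 0, "grip": 0.4}, {"tx": 0, "ty": 0, "tz": 0, "rx": 0, "ry": 0, "rz": 0, "grip": 0.4}, {"tx": 0, "ty": 0, "tz": 0, "rx": 0, "ry": 0, "rz": 0, "grip": 0.4}, {"tx": 0, "ty": -0.01, "tz": 0, "rx": 0, "ry": 0, "rz": 0, "grip": 0.4}, {"tx": 0, "ty": -0.02, "tz": 0, "rx": 0, "ry": 0, "rz": 0, "grip": 0.4}]}}

```text
clock: 19.55
position: [0.5668, -0.1628, 0.1578]
tcp_rot: [0.708, -0.669, -0.226, 0.011]
force: [-0.3, -0.1, -0.1]
width: 0.0349
```

{"name": "arm_command", "arguments": {"commands": [{"tx": 0, "ty": -0.03, "tz": 0, "rx": 0, "ry": 0, "rz": 0, "grip": 0.4}, {"tx": -0.02, "ty": -0.03, "tz": 0, "rx": 0, "ry": 0, "rz": 0, "grip": 0.4}, {"tx": -0.04, "ty": -0.02, "tz": 0, "rx": 0, "ry": 0, "rz": 0, "grip": 0.4}, {"tx": -0.04, "ty": 0, "tz": 0, "rx": 0, "ry": 0, "rz": 0, "grip": 0.4}, {"tx": 0, "ty": 0, "tz": 0, "rx": 0, "ry": 0, "rz": 0, "grip": 0.4}]}}

```text
clock: 20.05
position: [0.4517, -0.2041, 0.2034]
tcp_rot: [0.708, -0.67, -0.225, 0.01]
force: [0.6, 0.5, 1.1]
width: 0.0353
```

Run:
```python
from arc import *
s=read_state();print(s['clock'],s['position'],s['qpos'],s['force'])
for n in ('top','side','wrist'):cv2.imwrite(f'pics/{n}17.png',read_camera(n)[:,:,::-1])
a=cv2.imread('pics/top0.png');b=cv2.imread('pics/top17.png')
for nm,(u,v) in dict(FL=(304,236),BL=(290,142),BR=(387,127),FR=(406,221)).items():
    t=cv2.cvtColor(a[v-8:v+9,u-5:u+6],6);r=cv2.matchTemplate(cv2.cvtColor(b[v-18:v+19,u-15:u+16],6),t,5);_,mx,_,l=cv2.minMaxLoc(r);print(nm,l[0]-10,l[1]-10,round(mx,2))
t=b
cv2.imwrite('pics/c17.png',cv2.resize(t[110:320,160:440],(800,600)))
```

```text
20.05 [ 0.4517 -0.2041  0.2034] [-0.8079  0.1821  1.7965  0.3263  1.0569 -2.8638] [0.596  0.4889 1.064 ]
FL 0 0 0.98
BL 0 0 0.99
BR 0 0 1.0
FR 0 0 0.99
```

View pics/c17.png

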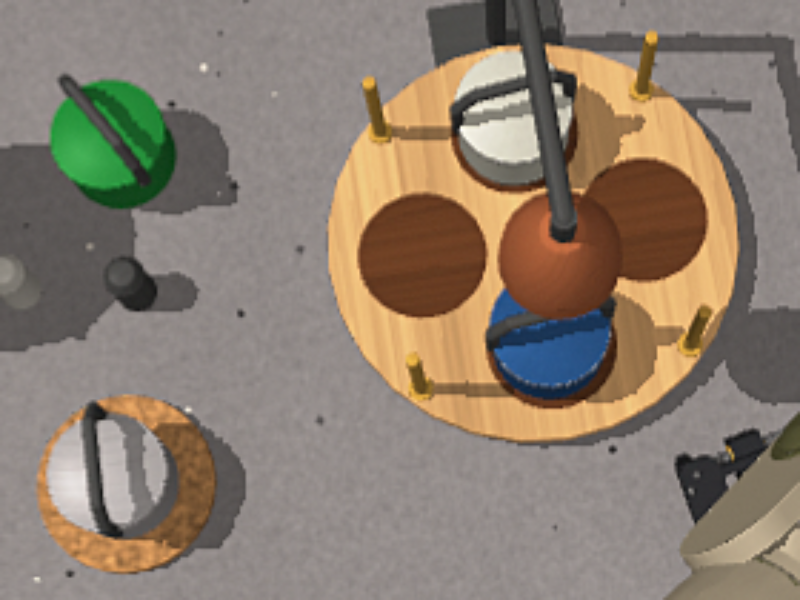

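View pics/side17.png

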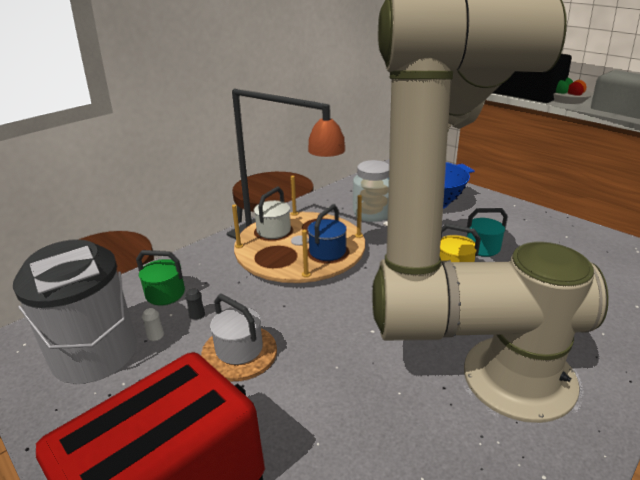

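Run:
```python
from h import *
ct=cam('top');cs=cam('side')
print(plane(ct,[(160+111/2.857,110+472/2.857)],.09))
# side: bottom rim of the pot in side view
b=cv2.imread('pics/side17.png');cv2.imwrite('pics/c18.png',cv2.resize(b[285:385,180:300],None,fx=6,fy=6,interpolation=2))
```

```text
[[0.4654 0.337  0.09  ]]
```

View pics/c18.png

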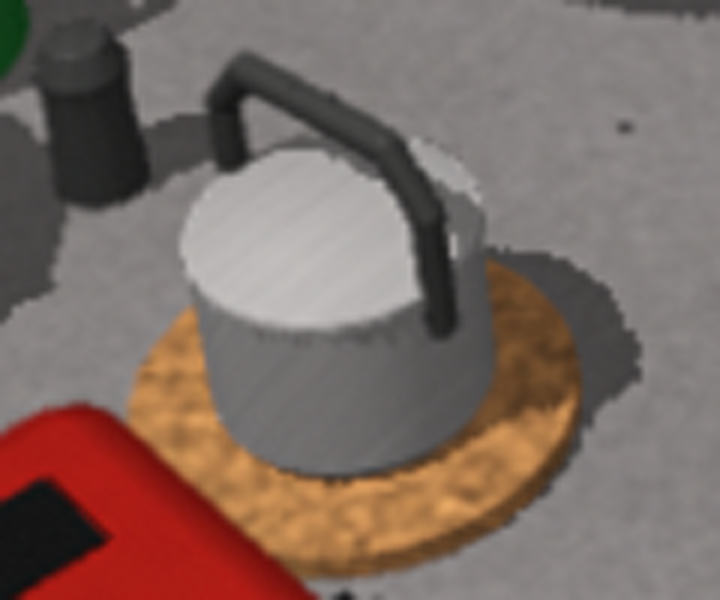

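The crop shows the steel pot upright, flat and fully inside the trivet, within about 7 mm of its centre. The arm is clear of everything, so I'm handing in.

```bash
python3 -c "
from plant import *
print(close_job(), read_state()['clock'])"
```

```text
the job is handed in; nothing more can be done
the job is handed in; nothing more can be done
```

The job is done and handed in at about 20 s on the robot's clock. The steel pot is on the cork trivet, and the blue pot is under the lamp with the turntable clicked in.

**What I did:** I gripped the steel pot's handle from the front at a 38° tilt and carried it out between the front posts. I set it down with light contact, about 3 to 4 N. I then caged the front-left post loosely between the fingers and swung it through +90°. The side force peaked at about 7 N near the end and fell back to zero as it settled in. The arm then backed clear.

**Last checks:**
- **Turntable:** all four post positions in the top picture matched the starting picture to the pixel, so it rests at a quarter turn.
- **Pots on the turntable:** blue and white stand upright on it, blue in front under the lamp and white at the back.
- **Steel pot:** it is upright and wholly on the trivet. The top view puts it about 6 mm off the trivet's centre, against 30 mm of room.
- **Other things:** no move touched them, and those in view in the last pictures looked unmoved.

**Snags and disagreements:**
- The first move calls were refused because every row must name all its keys. Nothing moved.
- At a 43° tilt the last joint came close to its limit, so I changed to 38°.
- The two camera estimates of the trivet's position differed by 4 to 5 mm.
- The gripper read about 10 mm on the 12 mm bar, but the hold stayed firm.
- The trivet's height was confirmed by contact (within 1 mm of the expected height), not from two views.

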